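Switch off the shaker, unclamp the vial block and set it in the tray

ROBOT

A 6-joint arm with a two-finger parallel gripper is mounted at the origin on the work surface. World frame = base frame: x ahead of the robot, y to its left, z up, the work surface at z = 0. Lengths are in m, angles in rad, forces in N, time in s.
With the tool pointing down it reaches from about 0.4 to 0.825 m from the base axis. Payload 7 kg.
Tool frame: the origin (TCP) lies on the mounting face of the last link; the fingertips stand 178 mm ahead of it and the grasp point (between the pads) lies 159 mm ahead of it; z points along the fingers, y is the direction in which the jaws open and shut (so a half turn about z gives the same grasp; the last joint's range is limited). The gripper opens to 88 mm and grips with 3 to 60 N. Pads are 19 mm wide; open, the fingers measure 130 mm over their backs; the gripper's body (78 mm by 193 mm) begins 47 mm behind the grasp point.
Start: joints at [-0.979, 0.359, 0.012, 0, -1.224, -0.288], TCP at [0.202, -0.644, 0.405] pointing down, gripper open.
Joint ranges: [-3.07, 3.07], [-1.43, 2.12], [-1.02, 1.25], [-3.03, 1.67], [-3.05, -0], [-3.03, 3.03]. Speed limits (rad/s): [2.39, 2.39, 3.01, 3.14, 3.14, 3.14].

INTERFACE

Orientations are given as [roll, pitch, yaw] about the fixed x, y, z axes, in that order (R = Rz(yaw) Ry(pitch) Rx(roll)).
In Python, from station import * gives the robot as it stands.
- The arm moves only by the tool arm_command, never from a script. Its argument "targets" is a list of rows, each a list of 3 entries, a list of its own where there are three numbers: the turn, a rotation vector about the world's x, y, z in rad, then the shift along the world's x, y, z in mm, then the closure, from 0 (fully open) to 1 (shut). In form: [[[wx, wy, wz], [tx, ty, tz], fingers], ...]. A call has 1 to 8 rows; each row shifts and turns the commanded pose from where the row before left it; what a row does not reach is not made up. A row lasts 1/10 s, in which the tool goes at most 50 mm and 8.59 degrees, less where a joint would pass 70% of its speed; a pose out of reach is approached as far as the arm can. A call with a gripper value outside its range is refused whole. The fingers move at their own pace and stop on an object; "squeeze" is the grip in N (left out, the last holds). Time passes only in rows, so rows that do not move let the fingers close. It gives the time, the measured TCP pose, the force and the opening at its end, in the units of the state.
- get_state(): the state, without advancing time (a new reading comes with each control period).
- grab_frame(name): name is "side" or "top"; returns (picture, depth): 420x560x3 uint8, red, green, blue; 420x560 float32, m along the optical axis (not along the pixel's ray), 0 where there is no reading.
- camera_params(name): a dict with "mtx" (3x3 intrinsics, pixels), "eye" and "orientation" of the camera in the world. Camera axes: x right, y down, z forward; pixel columns grow to the right and rows downward; lengths in m; the calibration is good to about 2 mm. A picture is of the moment at which its call begins. camera_params takes no time and is no camera call.
- job_done(): hands the job in, once; it reports no verdict.
The state is a dict: "t": time; "q": joint angles; "qd": joint speeds; "joint_efforts": joint torques, N m; "eef_pos": TCP position; "ee_rot": TCP orientation; "force": force on the tool from outside, world axes, zero at the start; "moment": the same for the moment, N m; "width": finger opening in m.
Only numpy, scipy, OpenCV 4.12 (cv2) and the standard library are available. Lean on these libraries where they do the work, as an engineer would, in place of code of your own. Each camera call takes 0.05 s, during which the arm holds its last target.

TASK

The shaking run is over. First turn the shaker's rotary main switch from on to off - it has to be pressed in to turn, and must spring back out in the off position - then pull the clamp jaw back until it stays open. Lift the vial block out, keeping it upright, and set it down gently, flat in the steel tray, without disturbing the other things on the bench.

Things in the scene. Friction and masses are not known exactly. Their poses are not given: they have to be found in the camera images.
- shaker: White bench shaker, fixed: housing 200 x 256 x 92 mm, aluminium platform above it (196 x 250 mm, top 112 mm above the bench) with the clamp, control panel (107 mm more) on its front, sloping 30 degrees towards the robot. Origin: centre of the housing, at bench height; x points from panel to back, y to the left seen from the robot, z up.
- switch_plate: Square 70 x 70 mm aluminium plate of the main switch, fixed on the left half of the sloping panel. Origin: on the switch axis, 1 mm under the plate's face. Its z axis is the switch axis, pointing out of the panel (up and towards the robot, 30 degrees from vertical), x points up the slope, y level, to the left. Nothing stands up beside it: the right half has only flat keys and a display.
- switch_handle (a point): Middle of the black grip bar, on the switch axis, 30 mm out from the plate's origin (22 mm when pressed fully in). Bar 62 mm long, 14 mm thick, reaching from 9 to 46 mm above that origin, on a round skirt of 54 mm diameter. Its x axis lies along the bar towards the end with the white line, z out along the switch axis. Handle moves in and out 8 mm; see joint main_switch.
- main_switch (a joint): Angle: 1.571 is on (start; white line up the slope), 0 off (line level, to the left); off is a quarter turn counter-clockwise seen facing the panel. Locked (about 4 N m would break it) unless pressed in 5.5 mm or more (spring 6 N, 10 N at the 8 mm stop); springs out only at either end when let go. The turn resists with up to 0.2 N m, past half-way it snaps on to the stop.
- jaw_handle (a point): Middle of the level cross-bar of the dark steel bow handle on the sliding jaw: 82 mm long (this point's x), 12 mm thick (y), 14 mm high, its middle 61 mm above the platform; posts 36 mm either side of the middle; 30 mm free below it down to the jaw. The jaw (24 mm high) opens along this point's -y, level, away from the block. When shut the bar's middle is 41 mm from the block's face.
- clamp_jaw (a joint): Opening of the sliding clamp jaw (m): 0 when it presses on the vial block, 0.045 fully open at its stop. An over-centre spring holds it shut: a pull of about 12 N starts it, less and less is needed up to an opening of 0.028; let go before that it closes again, past that the spring pushes it on to the stop with up to 5 N and holds it open.
- vial_block_center (a point): Centre (half-way up) of the aluminium vial block, 90 mm long (its x), 50 mm wide (y), 60 mm high (z up), about 0.6 kg, with eight capped vials standing 20 mm above its top. It stands on the shaker's platform, its width held between the fixed jaw (on its +y side) and the sliding jaw, both 24 mm high above the platform.
- tray_in (a point): Centre of the inner floor of the low stainless-steel tray, 160 mm (its x) by 220 mm (its y), rim 20 mm above the bench, floor and walls 3 mm thick; z up. Fixed to the bench, left or right of the shaker.
- light_source: Black instrument box 130 x 180 x 50 mm standing on the other side of the shaker; leave alone. Origin at the centre of its underside.
- reagent_bottle: Brown bottle, 68 mm diameter, 155 mm high, standing behind the tray or the black box, left or right of the shaker; leave alone. Origin at the centre of its underside.
- beaker: Glass beaker, 72 mm diameter, 95 mm high, standing behind the tray or the black box, left or right of the shaker; leave alone. Origin at the centre of its underside.
There are look-alikes about, which are no part of the job. Leave any brown or pink look-alike of the part that bears vial_block_center alone.

How it is judged:
On the way, in this order (a step that is already met when the one before it is completed fails the run):
1. the main switch is at off and has sprung back out (value of joint main_switch below 0.07 rad and z of switch_handle in the frame of switch_plate above 0.0275 m), for 0.2 s.
2. the clamp jaw is pulled back so far that it stays open (value of joint clamp_jaw above 0.034 m), for 0.2 s.
At the end, for the whole second after the job is handed in: The main switch is at off (within 0.07 rad) and out to within 2.5 mm, the clamp jaw stands open by more than 34 mm, and the vial block stands upright (within 0.08 rad), at rest, flat on the floor of the tray (all of step 1 and value of joint clamp_jaw above 0.034 m and x of vial_block_center in the frame of tray_in between -0.06 and 0.06 m and y of vial_block_center in the frame of tray_in between -0.09 and 0.09 m and z of vial_block_center in the frame of tray_in below 0.033 m and angle between vial_block_center's own z axis and vertical below 0.08 rad and linear speed of vial_block below 0.02 m/s); the robot touches nothing.
It fails at once if the locked switch handle is forced round without being pressed in (value of joint main_switch between 0.25 and 1.3 rad and z of switch_handle in the frame of switch_plate above 0.027 m).
It fails at once if the vial block is tipped by more than 35 degrees (angle between vial_block_center's own z axis and vertical above 0.61 rad).
It fails at once if the vial block is dropped from more than about 12 mm or thrown (linear speed of vial_block above 0.5 m/s and contact force between the fingers and vial_block below 0.3 N).
It fails at once if the light source is shifted by more than 20 mm (distance of light_source from where it was at the start of the episode above 0.02 m).
It fails at once if the reagent bottle or the beaker is shifted by more than 20 mm or knocked over (distance of any of reagent_bottle, beaker from where it was at the start of the episode above 0.02 m or angle between any of reagent_bottle, beaker's own z axis and vertical above 0.5 rad).
It also fails if it takes over 70 s, if anything falls off the work surface, if the arm or the gripper's body presses on something with over 40 N, if the wrist force passes 120 N, or if a joint passes its speed limit or range.

## Working session

There is one attempt and no reset: what is moved stays moved. The work goes in short steps, Python scripts to look and compute and a tool call to move; the robot and the scene stay as the last step left them, time stands still between calls to the robot, and variables do not carry over. Pictures are saved under pics/ and viewed, and the job is handed in when it is done.

Besides the shell and the picture viewer there is one more tool, called after "Emit:" by a JSON object that holds its "method" and its "body", one argument or row to a line. arm_command: Moves the arm, as the interface text tells. Its arguments: {"type":"object","properties":{"targets":{"type":"array"},"squeeze":{"type":"number"}},"required":["targets"]}

```bash
ls; mkdir -p pics; python3 - <<'E'
from station import *
import cv2,numpy as np
print(get_state())
for n in("side","top"):
    p,d=grab_frame(n);cv2.imwrite(f"pics/{n}0.png",p[:,:,::-1]);np.savez(f"pics/{n}0.npz",p=p,d=d)
    print(camera_params(n))
E
```

```text
pics
{'t': 0.0, 'q': array([-9.78881203e-01,  3.59388759e-01,  1.10614437e-02, -3.83654759e-04,
       -1.22410975e+00, -2.88098766e-01]), 'qd': array([-0.00114889, -0.00054681, -0.00063634, -0.00030611,  0.0006738 ,
        0.00034646]), 'joint_efforts': array([-1.22120608e-03, -5.82712984e+01,  2.93060410e+01,  6.99737281e+00,
        6.74759751e-03, -2.09636501e-04]), 'eef_pos': array([ 0.20187868, -0.64389419,  0.40371632]), 'ee_rot': array([ 3.13991706e+00, -1.20436041e-04, -2.83790685e+00]), 'force': array([ 0.47488403, -1.0296778 ,  1.09352413]), 'moment': array([0.01480523, 0.01643406, 0.0241557 ]), 'width': 0.08739254309438545}
{'mtx': array([[496.48054007,   0.        , 287.73124636],
       [  0.        , 496.48054007, 210.06140233],
       [  0.        ,   0.        ,   1.        ]]), 'eye': array([0.53742995, 0.9323722 , 1.09058409]), 'orientation': array([-2.38163642,  0.01908923, -3.08346365])}
{'mtx': array([[400.99514837,   0.        , 277.26900608],
       [  0.        , 400.99514837, 207.2128343 ],
       [  0.        ,   0.        ,   1.        ]]), 'eye': array([0.4274758 , 0.01862782, 1.19437268]), 'orientation': array([-2.97121812, -0.00322977, -1.57324307])}
```

View pics/side0.png

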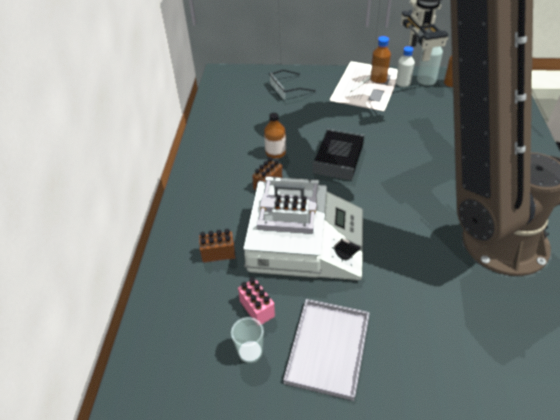

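View pics/top0.png

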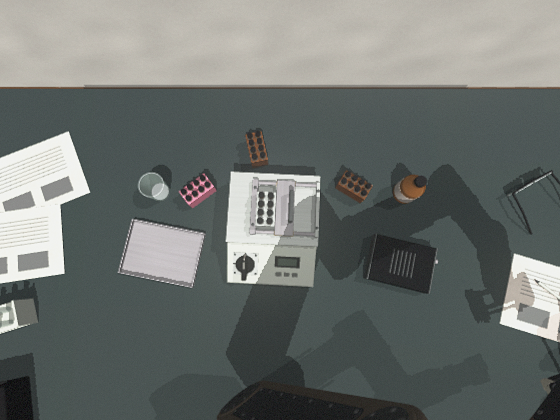

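The side view shows the shaker at about (300,235) with the tray at (328,348). The top view shows the shaker at (273,230), the switch at (244,264), the tray at (161,252), the black box at (400,263), the bottle at (410,187) and the beaker at (153,185).

These could be taken for the vial block (top view):
- Silver block in the clamp at (265,208)
- Pink block at (197,189)
- Brown block at (257,146)
- Brown block at (353,184)

I choose the silver one, since it is aluminium and held in the clamp, and will check it in a crop.

```bash
cat > h.py <<'E'
import numpy as np,cv2
from scipy.spatial.transform import Rotation as Ro
from station import *
def cam(n):
    c=camera_params(n);return c["mtx"],np.array(c["eye"]),Ro.from_euler('xyz',c["orientation"]).as_matrix()
def wmap(n,d):
    K,e,R=cam(n);h,w=d.shape;u,v=np.meshgrid(np.arange(w),np.arange(h))
    r=np.stack([(u-K[0,2])/K[0,0],(v-K[1,2])/K[1,1],np.ones_like(u,float)],-1)
    return (r*d[...,None])@R.T+e
def ray(n,u,v,z):
    K,e,R=cam(n);r=R@np.array([(u-K[0,2])/K[0,0],(v-K[1,2])/K[1,1],1]);return e+r*(z-e[2])/r[2]
def proj(n,P):
    K,e,R=cam(n);c=(np.asarray(P)-e)@R;q=c@K.T;return q[...,:2]/q[...,2:]
E
python3 - <<'E'
from h import *
for n,(a,b,c,e) in {"side":(160,290,235,375),"top":(160,295,215,335)}.items():
    f=np.load(f"pics/{n}0.npz");p=f["p"];d=f["d"]
    cv2.imwrite(f"pics/{n}0c.png",cv2.resize(p[a:b,c:e,::-1],None,fx=5 if n=="top" else 5,fy=4.5 if n=="side" else 4.4,interpolation=cv2.INTER_CUBIC))
    W=wmap(n,d)
    for (u,v) in ([(273,180),(235,230),(265,228),(245,275),(161,252),(273,330),(300,280)] if n=="top" else [(328,348),(265,240),(345,215),(350,268)]): print(n,u,v,W[v,u].round(4),d[v,u])
E
```

```text
side 328 348 [0.4957 0.3507 0.0021] 1.1862221
side 265 240 [0.6621 0.1156 0.1147] 1.2750282
side 345 215 [ 0.4508 -0.0327  0.059 ] 1.4058868
side 350 268 [0.4406 0.1426 0.0445] 1.2954886
top 273 180 [0.6896 0.0263 0.1144] 1.1087278
top 235 230 [0.5511 0.1294 0.1128] 1.0864512
top 265 228 [0.555  0.0478 0.1243] 1.0760976
top 245 275 [0.4309 0.1026 0.0905] 1.0881206
top 161 252 [0.4989 0.3586 0.0014] 1.1865313
top 273 330 [0.2758 0.0274 0.0044] 1.1469574
top 300 280 [ 0.4167 -0.0496  0.0381] 1.1379293
```

View pics/top0c.png

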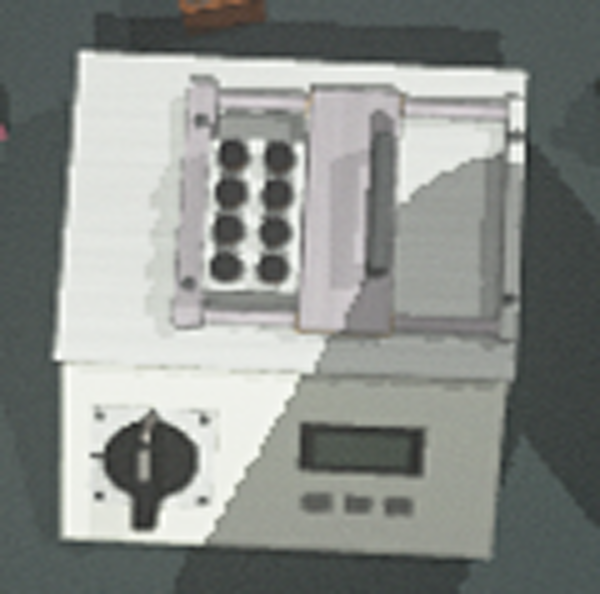

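View pics/side0c.png

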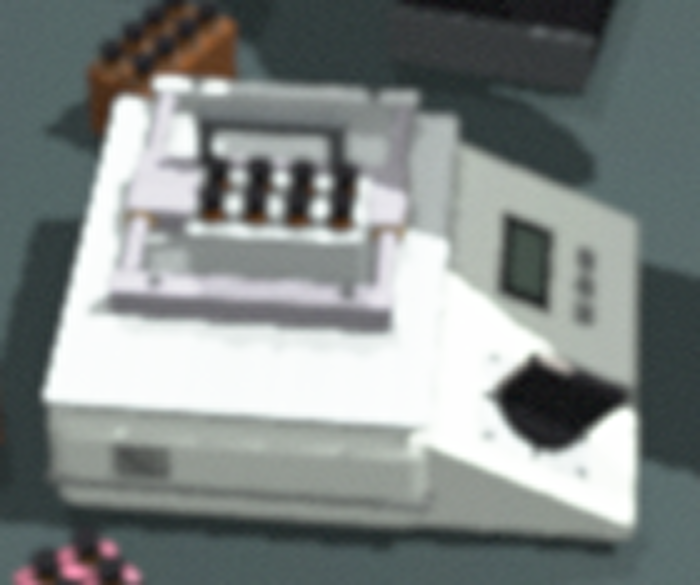

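```bash
python3 - <<'E'
from h import *
for n in("top","side"):
    f=np.load(f"pics/{n}0.npz");p=f["p"];d=f["d"];W=wmap(n,d)
    x,y,z=W[...,0],W[...,1],W[...,2]
    roi=(x>.35)&(x<.8)&(abs(y-.02)<.2)
    g=roi&(z>.108)&(z<.118)
    P=W[g][:,:2]; 
    m=(g*255).astype(np.uint8); m=cv2.morphologyEx(m,cv2.MORPH_OPEN,np.ones((3,3)))
    P=W[m>0]; r=cv2.minAreaRect((P[:,:2]*1000).astype(np.float32)); print(n,"platform",r,np.median(P[:,2]))
    # block top: bright between caps z~.172 ; bar dark z~.18
    for lo,hi in((.165,.178),(.178,.19),(.186,.198)):
        q=roi&(z>lo)&(z<hi)&(x>.5); Q=W[q]; print(lo,len(Q),Q.min(0).round(3) if len(Q) else'',Q.max(0).round(3) if len(Q) else '',Q.mean(0).round(4))
    br=roi&(z>.166)&(z<.19)&(x>.5)
    k,l,s,c=cv2.connectedComponentsWithStats(br.astype(np.uint8))
    for i in range(1,k):
        if s[i,4]>8:
            Q=W[l==i];print("cc",c[i].round(1),s[i,4],Q.mean(0).round(4),cv2.minAreaRect((Q[:,:2]*1000).astype(np.float32)))
    # tray
    t=(x>.35)&(x<.65)&(y>.22)&(y<.5)&(z>-.02)&(z<.03)&(p.min(2)>120)
    k,l,s,c=cv2.connectedComponentsWithStats(t.astype(np.uint8));i=1+np.argmax(s[1:,4]);Q=W[l==i];print("tray",s[i],cv2.minAreaRect((Q[:,:2]*1000).astype(np.float32)))
f=np.load("pics/top0.npz");W=wmap("top",f["d"])
pts=[]
for (a,b,c,d_) in((300,312,250,282),(258,272,247,283)):
    pts.append(W[b and c:d_,a:b].reshape(-1,3))
P=np.vstack(pts);cen=P.mean(0);n=np.linalg.svd(P-cen)[2][2];n*=np.sign(n[2]);print("panel n",n,cen,"tilt",np.degrees(np.arccos(n[2])),"yaw",np.degrees(np.arctan2(-n[1],-n[0])),"std",((P-cen)@n).std())
K,e,R=cam("top")
for u,v in((98,415),(205,420),(97,495),(203,500),(151,457)):
    u=215+u/5-.4;v=160+v/4.4-.4
    r=R@np.linalg.inv(K)@[u,v,1]; X=e+r*((cen-e)@n+.002)/(r@n);print(X.round(4))
E
```

```text
top platform ((579.7037353515625, 26.770904541015625), (250.06629943847656, 258.3489990234375), 86.979248046875) 0.1116021680123438
0.165 473 [ 0.554 -0.029  0.166] [0.648 0.072 0.178] [0.598  0.0367 0.1723]
0.178 150 [ 0.56  -0.026  0.178] [0.647 0.066 0.19 ] [0.6056 0.0077 0.183 ]
0.186 238 [0.56  0.026 0.186] [0.64  0.066 0.196] [0.5998 0.0455 0.1914]
cc [291.1 205.4] 145 [ 0.607  -0.0207  0.1782] ((607.8355102539062, -20.81707000732422), (11.991556167602539, 80.81111145019531), 86.9812240600586)
cc [265.6 209.3] 469 [0.5977 0.0451 0.1736] ((599.902099609375, 45.580909729003906), (49.86598205566406, 89.69741821289062), 86.79887390136719)
tray [ 118  219   87   69 4036] ((498.42608642578125, 356.8946533203125), (230.7100372314453, 163.03379821777344), 78.72037506103516)
side platform ((583.111083984375, 27.134300231933594), (250.7949676513672, 253.21099853515625), 87.79081726074219) 0.11121836275755081
0.165 438 [ 0.555 -0.03   0.165] [0.65  0.074 0.178] [0.602  0.035  0.1716]
0.178 244 [ 0.56  -0.026  0.178] [0.647 0.066 0.19 ] [0.6013 0.0327 0.1845]
0.186 214 [0.56  0.023 0.186] [0.641 0.067 0.196] [0.5998 0.046  0.1902]
cc [288.3 187.2] 168 [ 0.6087 -0.019   0.1754] ((609.6298828125, -19.75435447692871), (18.68301010131836, 80.33506774902344), 89.31810760498047)
cc [290.5 206.2] 499 [0.599  0.0521 0.1766] ((600.294921875, 45.860416412353516), (53.90184020996094, 90.56300354003906), 88.83541107177734)
tray [ 284  300   86   98 5936] ((495.9842224121094, 341.5113830566406), (241.9764862060547, 167.33349609375), 78.60201263427734)
panel n [-0.99958478  0.02730895  0.0091918 ] [0.45800257 0.00130011 0.07081958] tilt 89.47334139785572 yaw -1.5649485374035619 std 0.027027231937500937
[0.4627 0.0852 0.5505]
[0.4616 0.0519 0.5346]
[ 0.4517  0.2636 -1.1786]
[ 0.4465  0.1515 -1.4079]
[0.4595 0.0976 0.1672]
```

```bash
python3 - <<'E'
from h import *
f=np.load("pics/top0.npz");W=wmap("top",f["d"])
P=np.vstack([W[252:282,300:311].reshape(-1,3),W[252:282,262:271].reshape(-1,3)])
c0=np.median(P,0)
for it in range(4):
    cen=P.mean(0);n=np.linalg.svd(P-cen,full_matrices=False)[2][2];n*=np.sign(n[2]);r=(P-cen)@n
    print(len(P),n,cen,"tilt",np.degrees(np.arccos(n[2])),"std",r.std());P=P[abs(r)<max(.003,1.5*r.std())]
yaw=np.radians(-3.1);th=np.pi/6
n2=np.array([-np.sin(th)*np.cos(yaw),-np.sin(th)*np.sin(yaw),np.cos(th)])
pc=np.median((P)@n2);print("nominal n",n2,"resid",((P@n2)-pc).std())
K,e,R=cam("top")
def on(u,v,h): r=R@np.linalg.inv(K)@[u,v,1]; return e+r*(pc+h-e@n2)/(r@n2)
for u,v in((98,415),(205,420),(97,495),(203,500),(151,457)):
    print(on(215+u/5-.4,160+v/4.4-.4,.002).round(4))
# knob points: dark & high above panel
p=f["p"];h=W@n2-pc;m=(h>.02)&(h<.06)&(W[...,0]<.5)&(W[...,0]>.36)&(abs(W[...,1]-.1)<.06)&(W[...,2]<.13)
Q=W[m];ux=np.array([np.cos(th)*np.cos(yaw),np.cos(th)*np.sin(yaw),np.sin(th)]);uy=np.cross(n2,ux)
print(len(Q),Q.mean(0),"max h",np.percentile(h[m],[50,90,99]))
mt=m&(h>np.percentile(h[m],90)-.006);Q=W[mt];a=np.stack([Q@ux,Q@uy],1);r=cv2.minAreaRect((a*1000).astype(np.float32));print(r)
print("bar centre world at plate face+0:",(r[0][0]*ux+r[0][1]*uy)/1000+n2*(pc),"ux",ux,"uy",uy)
f=np.load("pics/side0.npz");W=wmap("side",f["d"]);h=W@n2-pc;m=(h>.02)&(h<.06)&(W[...,0]<.5)&(W[...,0]>.36)&(abs(W[...,1]-.1)<.06)&(W[...,2]<.13)
mt=m&(h>np.percentile(h[m],90)-.006);Q=W[mt];a=np.stack([Q@ux,Q@uy],1);r=cv2.minAreaRect((a*1000).astype(np.float32));print(r,np.percentile(h[m],[50,90,99]))
print((r[0][0]*ux+r[0][1]*uy)/1000+n2*(pc))
E
```

```text
600 [-9.99976334e-01  2.70458486e-04  6.87452637e-03] [ 0.4538732  -0.01303721  0.06820029] tilt 89.60611555055021 std 0.023684629499556145
520 [9.99991515e-01 7.02184825e-05 4.11887863e-03] [ 0.45390525 -0.01295419  0.06968659] tilt 89.76400497093292 std 0.020532279827571685
442 [ 0.99992652 -0.00253397  0.01185454] [ 0.45377564 -0.013094    0.07152659] tilt 89.32076879589368 std 0.017429947573641243
377 [ 0.99983441 -0.00858812  0.01604335] [ 0.4532617  -0.01469593  0.07356955] tilt 89.08074419539378 std 0.014874317145185178
nominal n [-0.49926834  0.02703941  0.8660254 ] resid 0.123184985665801
[0.4886 0.1343 0.0763]
[0.4854 0.0749 0.0763]
[0.4392 0.137  0.0477]
[0.4359 0.0772 0.0477]
[0.4628 0.1057 0.0623]
135 [0.44777215 0.10496885 0.09989627] max h [0.04483897 0.04784916 0.0493412 ]
((427.9516296386719, 129.84017944335938), (61.22621536254883, 13.77430534362793), 0.49810194969177246)
bar centre world at plate face+0: [0.46509499 0.10484181 0.06133416] ux [ 0.86475812 -0.04683363  0.5       ] uy [0.05407881 0.99853667 0.        ]
((427.4781799316406, 129.7499237060547), (61.12580871582031, 16.3881778717041), 1.6803427934646606) [0.03811513 0.04572599 0.04806765]
[0.46468069 0.10477386 0.06109743]
```

```bash
cat >> h.py <<'E'
yaw=np.radians(-3.1);th=np.pi/6
n2=np.array([-np.sin(th)*np.cos(yaw),-np.sin(th)*np.sin(yaw),np.cos(th)])
ux=np.array([np.cos(th)*np.cos(yaw),np.cos(th)*np.sin(yaw),np.sin(th)]);uy=np.cross(n2,ux)
S0=np.array([.4645,.1048,.0612])
RS=np.stack([-ux,uy,-n2],1)   # switch on
def delta(p,R):
    s=get_state();R0=Ro.from_euler('xyz',s["ee_rot"]).as_matrix()
    return ((p-s["eef_pos"])*1000).round(1),Ro.from_matrix(R@R0.T).as_rotvec().round(4)
E
python3 - <<'E'
from h import *
p=S0+n2*.249; print(p,delta(p,RS))
E
```

```text
[0.34018218 0.11153281 0.27684033] (array([ 138.3,  755.4, -127. ]), array([ 0.0641, -0.5226, -0.35  ]))
```

Emit:
{"method": "arm_command", "body": {
  "targets": [
    [[0,0,-0.02],[25,33,0],0.55],
    [[0,0,-0.02],[25,33,0],0.55],
    [[0,0,-0.02],[25,33,0],0.55],
    [[0,0,-0.02],[25,33,0],0.55],
    [[0,0,-0.02],[25,33,0],0.55],
    [[0,0,-0.02],[25,33,0],0.55],
    [[0,0,-0.02],[20,35,0],0.55],
    [[0,0,-0.02],[20,35,0],0.55]
  ],
  "squeeze": 40
}}

```text
t: 0.9
eef_pos: [0.3925, -0.3745, 0.4043]
ee_rot: [3.141, -0.0, -2.999]
force: [-0.5, -0.4, 0.4]
width: 0.04
```

Emit:
{"method": "arm_command", "body": {
  "targets": [
    [[0,0,-0.02],[5,40,0],0.55],
    [[0,0,-0.02],[5,40,0],0.55],
    [[0,0,-0.02],[5,40,0],0.55],
    [[0,0,-0.02],[5,40,0],0.55],
    [[0,0,-0.02],[0,40,0],0.55],
    [[0,0,-0.02],[0,40,0],0.55],
    [[0,0,-0.02],[0,40,0],0.55],
    [[0,0,-0.02],[0,40,0],0.55]
  ]
}}

```text
t: 1.7
eef_pos: [0.4113, -0.0546, 0.4046]
ee_rot: [3.141, 0.0, 3.125]
force: [1.4, 0.3, -0.3]
width: 0.0397
```

```bash
python3 - <<'E'
from h import *
s=get_state();print(s["t"],s["q"].round(3),s["eef_pos"],s["width"])
p=S0+n2*.249; print(p,delta(p,RS))
E
```

```text
1.7 [ 0.348 -0.089 -0.519 -0.    -1.14  -1.936] [ 0.41134236 -0.05460914  0.40464121] 0.03974673551428342
[0.34018218 0.11153281 0.27684033] (array([ -71.2,  166.1, -127.8]), array([-0.0188, -0.5231, -0.0362]))
```

Emit:
{"method": "arm_command", "body": {
  "targets": [
    [[-0.002,-0.065,-0.0045],[-9,21,-10],0.55],
    [[-0.002,-0.065,-0.0045],[-9,21,-10],0.55],
    [[-0.002,-0.065,-0.0045],[-9,21,-10],0.55],
    [[-0.002,-0.065,-0.0045],[-9,21,-10],0.55],
    [[-0.002,-0.065,-0.0045],[-9,21,-10],0.55],
    [[-0.002,-0.065,-0.0045],[-9,21,-10],0.55],
    [[-0.002,-0.065,-0.0045],[-9,20,-10],0.55],
    [[-0.002,-0.065,-0.0045],[-8,20,-10],0.55]
  ]
}}

```text
t: 2.5
eef_pos: [0.3714, 0.1128, 0.3676]
ee_rot: [3.14, 0.463, 3.096]
force: [-0.8, 0.5, -0.3]
width: 0.0393
```

```bash
python3 - <<'E'
from h import *
s=get_state();print(s["t"],s["q"].round(3),s["eef_pos"],s["width"])
p=S0+n2*.249; print(p,delta(p,RS))
E
```

```text
2.5 [ 0.911 -0.255 -1.016  0.66  -0.636 -3.031] [0.37142    0.11275685 0.36760764] 0.03929513438898094
[0.34018218 0.11153281 0.27684033] (array([-31.2,  -1.2, -90.8]), array([-0.0048, -0.0602, -0.0094]))
```

```bash
cat >> h.py <<'E'
import json
def log():
    s=get_state()
    with open("log.txt","a") as f: f.write(json.dumps([list(map(float,s[k])) for k in("q","eef_pos","ee_rot")])+"\n")
    print(s["t"],s["q"].round(3),s["eef_pos"].round(4),s["ee_rot"].round(3),s["force"].round(1),round(s["width"],4))
E
python3 -c "
from h import *
log()"
cat >> log.txt <<'E'
[[-0.97888,0.359389,0.01106,-0.00038,-1.22411,-0.2881],[0.20187868,-0.64389419,0.40371632],[3.1399,-0.00012,-2.8379]]
[[0.348,-0.089,-0.519,0,-1.14,-1.936],[0.41134236,-0.05460914,0.40464121],[3.141,0,3.125]]
E
```

```text
2.5 [ 0.911 -0.255 -1.016  0.66  -0.636 -3.031] [0.3714 0.1128 0.3676] [3.14  0.463 3.096] [-0.8  0.5 -0.3] 0.0393
```

Emit:
{"method": "arm_command", "body": {
  "targets": [
    [[-0.0626,0.003,0.125],[0,0,0],0.55],
    [[-0.0626,0.003,0.125],[0,0,0],0.55],
    [[-0.0626,0.003,0.125],[0,0,0],0.55],
    [[-0.0626,0.003,0.125],[0,0,0],0.55],
    [[-0.0626,0.003,0.125],[0,0,0],0.55],
    [[-0.0626,0.003,0.125],[0,0,0],0.55],
    [[-0.0626,0.003,0.125],[0,0,0],0.55],
    [[-0.0626,0.003,0.125],[0,0,0],0.55]
  ]
}}

```text
t: 3.3
eef_pos: [0.3716, 0.1112, 0.3667]
ee_rot: [-2.718, 0.191, -2.026]
force: [0.4, 0.8, -0.3]
width: 0.0395
```

```bash
python3 -c "
from h import *
log()"
```

```text
3.3 [ 0.908 -0.254 -1.017  0.661 -0.639 -1.91 ] [0.3716 0.1112 0.3667] [-2.718  0.191 -2.026] [ 0.4  0.8 -0.3] 0.0395
```

Emit:
{"method": "arm_command", "body": {
  "targets": [
    [[-0.0626,0.003,0.125],[0,0,0],0.55],
    [[-0.0626,0.003,0.125],[0,0,0],0.55],
    [[-0.0626,0.003,0.125],[0,0,0],0.55],
    [[-0.0626,0.003,0.125],[0,0,0],0.55],
    [[-0.0626,0.003,0.125],[0,0,0],0.55],
    [[-0.0626,0.003,0.125],[0,0,0],0.55],
    [[-0.0626,0.003,0.125],[0,0,0],0.55],
    [[-0.0626,0.003,0.125],[0,0,0],0.55]
  ]
}}

```text
t: 4.1
eef_pos: [0.3723, 0.1113, 0.3677]
ee_rot: [-2.769, -0.286, -1.003]
force: [0.4, -0.4, 0.7]
width: 0.0398
```

Emit:
{"method": "arm_command", "body": {
  "targets": [
    [[-0.0626,0.003,0.125],[0,0,-5],0.55],
    [[-0.0626,0.003,0.125],[0,0,-5],0.55],
    [[-0.0626,0.003,0.125],[0,0,-5],0.55],
    [[-0.0626,0.003,0.125],[0,0,-5],0.55],
    [[-0.0626,0.003,0.125],[0,0,-5],0.55],
    [[-0.0626,0.003,0.125],[0,0,-5],0.55],
    [[0,0,0],[0,0,-5],0.55]
  ]
}}

```text
t: 4.8
eef_pos: [0.3855, 0.1149, 0.3516]
ee_rot: [-3.123, -0.445, -0.12]
force: [-0.6, -0.6, -0.6]
width: 0.0396
```

```bash
python3 -c "
from h import *
log()
RS=RS@np.diag([-1,-1,1])
p=S0+n2*.249; print(p,delta(p,RS))"
```

```text
4.8 [ 0.864 -0.197 -1.017  0.681 -0.586  0.047] [0.3855 0.1149 0.3516] [-3.123 -0.445 -0.12 ] [-0.6 -0.6 -0.6] 0.0396
[0.34018218 0.11153281 0.27684033] (array([-45.3,  -3.4, -74.8]), array([-0.0234, -0.0767,  0.0568]))
```

```bash
cat > fk.py <<'E'
from h import *
from scipy.optimize import least_squares
L=[json.loads(l) for l in open("log.txt")]
Rx=lambda a:Ro.from_euler('x',a).as_matrix();Ry=lambda a:Ro.from_euler('y',a).as_matrix();Rz=lambda a:Ro.from_euler('z',a).as_matrix()
# q2 about +y, q3 about -y, q4 about forearm +x(sign s), q5 about -y, q6 about +x-> tool
def rots(q,s4=1,s6=1):
    R1=Rz(q[0]);R2=R1@Ry(q[1]);R3=R2@Ry(-q[2]);R4=R3@Rx(s4*q[3]);R5=R4@Ry(-q[4]);R6=R5@Rx(s6*q[5])
    return R1,R2,R3,R4,R5,R6
E
python3 - <<'E'
from fk import *
for s4 in(1,-1):
  for s6 in(1,-1):
    T=[rots(q,s4,s6)[-1].T@Ro.from_euler('xyz',r).as_matrix() for q,p,r in L]
    print(s4,s6);print(T[0].round(2).tolist());print([round(float(np.degrees(np.arccos(np.clip((np.trace(T[0].T@t)-1)/2,-1,1)))),2) for t in T])
E
```

```text
1 1
[[0.53, 0.42, 0.73], [-0.07, -0.84, 0.53], [0.84, -0.33, -0.42]]
[0.0, 115.03, 73.78, 118.68, 83.5]
1 -1
[[0.53, 0.42, 0.73], [-0.25, -0.75, 0.61], [0.81, -0.51, -0.29]]
[0.0, 75.57, 75.58, 44.78, 83.49]
-1 1
[[0.0, -0.0, 1.0], [-0.98, -0.22, 0.0], [0.22, -0.98, -0.0]]
[0.0, 45.67, 125.53, 128.45, 7.3]
-1 -1
[[0.0, -0.0, 1.0], [-1.0, 0.0, 0.0], [-0.0, -1.0, -0.0]]
[0.0, 0.0, 0.06, 0.0, 0.0]
```

```bash
python3 - <<'E'
from fk import *
def rows(q,cols):
    Rs=rots(q,-1,-1);return np.stack([Rs[i][:,j] for i,j in cols],1)
names={"a1":(0,0),"d1":(0,2),"y":(0,1),"L2z":(1,2),"L2x":(1,0),"x3":(2,0),"z3":(2,2),"y4":(3,1),"z4":(3,2),"d6":(4,0),"y5":(4,1),"z5":(4,2)}
def go(ks):
    A=np.vstack([rows(q,[names[k] for k in ks]) for q,p,r in L]);b=np.hstack([p for q,p,r in L])
    x,res,rk,sv=np.linalg.lstsq(A,b,rcond=1e-3);print(dict(zip(ks,x.round(3))),"max",abs(A@x-b).max().round(4),rk,sv[-1].round(3))
go(["d1","y","L2z","x3","d6"])
go(["d1","y","L2z","x3","y4","d6"])
go(["d1","L2z","x3","y4","d6"])
go(["a1","d1","y","L2z","x3","d6"])
go(["d1","y","L2z","x3","z3","d6"])
go(["d1","y","L2z","x3","d6","z5"])
go(["a1","d1","L2z","x3","z3","y4","d6"])
go(list(names))
E
```

```text
{'d1': np.float64(0.449), 'y': np.float64(-0.156), 'L2z': np.float64(0.461), 'x3': np.float64(0.488), 'd6': np.float64(0.253)} max 0.0577 5 0.371
{'d1': np.float64(0.199), 'y': np.float64(0.0), 'L2z': np.float64(0.602), 'x3': np.float64(0.464), 'y4': np.float64(-0.192), 'd6': np.float64(0.2)} max 0.0001 6 0.274
{'d1': np.float64(0.199), 'L2z': np.float64(0.602), 'x3': np.float64(0.464), 'y4': np.float64(-0.192), 'd6': np.float64(0.2)} max 0.0001 5 0.335
{'a1': np.float64(0.302), 'd1': np.float64(0.053), 'y': np.float64(-0.186), 'L2z': np.float64(0.539), 'x3': np.float64(0.156), 'd6': np.float64(0.114)} max 0.0247 6 0.189
{'d1': np.float64(0.008), 'y': np.float64(-0.166), 'L2z': np.float64(0.618), 'x3': np.float64(0.362), 'z3': np.float64(0.213), 'd6': np.float64(0.204)} max 0.0591 6 0.1
{'d1': np.float64(0.326), 'y': np.float64(-0.189), 'L2z': np.float64(0.566), 'x3': np.float64(0.265), 'd6': np.float64(0.373), 'z5': np.float64(0.195)} max 0.0155 6 0.294
{'a1': np.float64(0.0), 'd1': np.float64(0.199), 'L2z': np.float64(0.602), 'x3': np.float64(0.463), 'z3': np.float64(-0.0), 'y4': np.float64(-0.192), 'd6': np.float64(0.2)} max 0.0001 7 0.103
{'a1': np.float64(-0.001), 'd1': np.float64(0.198), 'y': np.float64(0.0), 'L2z': np.float64(0.602), 'L2x': np.float64(-0.0), 'x3': np.float64(0.464), 'z3': np.float64(0.001), 'y4': np.float64(-0.096), 'z4': np.float64(-0.001), 'd6': np.float64(0.199), 'y5': np.float64(-0.096), 'z5': np.float64(0.001)} max 0.0001 11 0.0
```

```bash
cat >> fk.py <<'E'
LO=np.array([-3.07,-1.43,-1.02,-3.03,-3.05,-3.03]);HI=np.array([3.07,2.12,1.25,1.67,0,3.03])
T0=np.array([[0,0,1],[-1,0,0],[0,-1,0]],float)
def fk(q):
    R=rots(q,-1,-1);p=R[0]@[0,0,.199]+R[1]@[0,0,.602]+R[3]@[.4636,-.192,0]+R[4]@[.2,0,0]
    return p,R[5]@T0
def ik(p,R,q0):
    def f(q):
        a,b=fk(q);return np.r_[(a-p)*3,Ro.from_matrix(b@R.T).as_rotvec()]
    r=least_squares(f,np.clip(q0,LO+.01,HI-.01),bounds=(LO,HI),xtol=1e-10,ftol=1e-10);return r.x,np.abs(r.fun).max()
def iks(p,R,n=25,seed=0):
    rng=np.random.default_rng(seed);S=[]
    for i in range(n):
        q,e=ik(p,R,rng.uniform(LO,HI))
        if e<1e-4 and not any(np.abs(q-s).max()<.02 for s in S):S.append(q)
    return S
E
python3 - <<'E'
from fk import *
q=get_state()["q"];print(fk(q)[0],get_state()["eef_pos"])
H=S0+n2*.035
for flip in(0,1):
  for al in(0,10,20,30,40):
    for tu in(0,45,90):
        R=RS@np.diag([-1,-1,1]) if flip else RS
        R=Ro.from_rotvec(uy*np.radians(al)).as_matrix()@R
        R=Ro.from_rotvec(n2*np.radians(tu)).as_matrix()@R
        p=H-R[:,2]*.159
        S=iks(p,R,12)
        print(flip,al,tu,R[:,2].round(2),[s.round(2).tolist() for s in S])
E
```

```text
[0.3856506  0.11484826 0.35226414] [0.38549802 0.11494047 0.35163923]
0 0 0 [ 0.5  -0.03 -0.87] []
0 0 45 [ 0.5  -0.03 -0.87] []
0 0 90 [ 0.5  -0.03 -0.87] []
0 10 0 [ 0.34 -0.02 -0.94] []
0 10 45 [ 0.38 -0.14 -0.91] []
0 10 90 [ 0.48 -0.2  -0.85] []
0 20 0 [ 0.17 -0.01 -0.98] [[0.76, 0.08, -0.89, 0.27, -0.49, -2.61]]
0 20 45 [ 0.25 -0.26 -0.93] [[0.87, 0.13, -1.01, 0.69, -0.59, -2.39]]
0 20 90 [ 0.45 -0.37 -0.81] []
0 30 0 [-0.  0. -1.] [[0.66, 0.17, -0.65, 0.0, -0.74, -2.29]]
0 30 45 [ 0.11 -0.36 -0.93] [[0.9, 0.23, -0.82, 0.44, -0.8, -2.19]]
0 30 90 [ 0.41 -0.52 -0.75] []
0 40 0 [-0.17  0.01 -0.98] [[0.57, 0.27, -0.48, -0.12, -0.96, -2.12]]
0 40 45 [-0.04 -0.45 -0.89] [[0.88, 0.33, -0.66, 0.32, -0.99, -2.08]]
0 40 90 [ 0.35 -0.66 -0.66] [[1.09, 0.38, -1.0, 0.84, -0.96, -2.11]]
1 0 0 [ 0.5  -0.03 -0.87] []
1 0 45 [ 0.5  -0.03 -0.87] []
1 0 90 [ 0.5  -0.03 -0.87] []
1 10 0 [ 0.34 -0.02 -0.94] []
1 10 45 [ 0.38 -0.14 -0.91] []
1 10 90 [ 0.48 -0.2  -0.85] []
1 20 0 [ 0.17 -0.01 -0.98] [[0.76, 0.08, -0.89, 0.27, -0.49, 0.53]]
1 20 45 [ 0.25 -0.26 -0.93] [[0.87, 0.13, -1.01, 0.69, -0.59, 0.75]]
1 20 90 [ 0.45 -0.37 -0.81] []
1 30 0 [-0.  0. -1.] [[0.66, 0.17, -0.65, -0.0, -0.74, 0.85]]
1 30 45 [ 0.11 -0.36 -0.93] [[0.9, 0.23, -0.82, 0.44, -0.8, 0.95]]
1 30 90 [ 0.41 -0.52 -0.75] []
1 40 0 [-0.17  0.01 -0.98] [[0.57, 0.27, -0.48, -0.12, -0.96, 1.02]]
1 40 45 [-0.04 -0.45 -0.89] [[0.88, 0.33, -0.66, 0.32, -0.99, 1.06]]
1 40 90 [ 0.35 -0.66 -0.66] [[1.09, 0.38, -1.0, 0.84, -0.96, 1.03]]
```

```bash
python3 - <<'E'
from fk import *
for hh in (.036,):
 H=S0+n2*hh
 for flip in (1,0):
  for tu in(0,30,50,60,70,80,90):
   for al in(-60,-45,-30,-20,20,30,40,50):
        R=RS@np.diag([-1,-1,1]) if flip else RS
        R=Ro.from_rotvec(uy*np.radians(al)).as_matrix()@R
        R=Ro.from_rotvec(n2*np.radians(tu)).as_matrix()@R
        p=H-R[:,2]*.159
        S=iks(p,R,20 if flip else 8)
        if S:print(flip,tu,al,R[:,2].round(2),p.round(3),[s.round(2).tolist() for s in S])
E
```

```text
1 0 20 [ 0.17 -0.01 -0.98] [0.419 0.107 0.249] [[0.76, 0.08, -0.89, 0.27, -0.5, 0.53]]
1 0 30 [-0.  0. -1.] [0.447 0.106 0.251] [[0.66, 0.17, -0.65, -0.0, -0.74, 0.85]]
1 0 40 [-0.17  0.01 -0.98] [0.474 0.104 0.249] [[0.57, 0.27, -0.48, -0.12, -0.97, 1.02]]
1 0 50 [-0.34  0.02 -0.94] [0.501 0.103 0.242] [[0.5, 0.37, -0.34, -0.2, -1.17, 1.12]]
1 30 -20 [ 0.73  0.13 -0.67] [0.33  0.085 0.198] [[-0.18, 0.03, -0.88, -2.06, -0.3, -2.05]]
1 30 20 [ 0.2  -0.18 -0.96] [0.414 0.135 0.245] [[0.84, 0.11, -0.96, 0.53, -0.57, 0.69]]
1 30 30 [ 0.04 -0.25 -0.97] [0.439 0.146 0.246] [[0.83, 0.21, -0.75, 0.29, -0.79, 0.92]]
1 30 40 [-0.12 -0.32 -0.94] [0.465 0.156 0.242] [[0.78, 0.31, -0.58, 0.17, -1.0, 1.05]]
1 30 50 [-0.27 -0.37 -0.89] [0.49  0.164 0.234] [[0.74, 0.42, -0.44, 0.1, -1.19, 1.13]]
1 50 -60 [ 0.77  0.62 -0.15] [0.325 0.007 0.117] [[-0.75, 0.9, -0.84, -1.73, -1.44, -1.0]]
1 50 -45 [ 0.78  0.5  -0.39] [0.323 0.026 0.154] [[-0.69, 0.56, -0.92, -1.84, -1.15, -1.23]]
1 50 -30 [ 0.73  0.34 -0.59] [0.33  0.051 0.186] [[-0.37, 0.14, -0.86, -1.83, -0.65, -1.77]]
1 50 30 [ 0.13 -0.39 -0.91] [0.4
[... 4900 characters left out ...]
[0.362 0.032 0.205] [[-0.02, 0.08, -0.68, -1.27, -0.52, 0.99]]
0 80 40 [ 0.25 -0.65 -0.72] [0.407 0.209 0.207] [[1.06, 0.37, -0.91, 0.71, -0.97, -2.09]]
0 80 50 [ 0.17 -0.76 -0.62] [0.42  0.227 0.191] [[1.07, 0.49, -0.79, 0.6, -1.13, -2.05]]
0 90 -60 [ 0.3   0.85 -0.43] [ 0.399 -0.03   0.161] [[-0.38, 0.48, -0.49, -1.27, -1.23, 1.51]]
0 90 -45 [ 0.39  0.69 -0.61] [ 0.384 -0.003  0.19 ] [[-0.25, 0.27, -0.58, -1.25, -0.93, 1.33]]
0 90 -30 [ 0.46  0.48 -0.75] [0.373 0.03  0.212] [[0.08, 0.08, -0.66, -1.1, -0.51, 0.91]]
0 90 40 [ 0.35 -0.66 -0.66] [0.391 0.211 0.198] [[1.09, 0.38, -1.0, 0.84, -0.97, -2.11]]
0 90 50 [ 0.28 -0.78 -0.56] [0.402 0.23  0.181] [[1.12, 0.51, -0.89, 0.72, -1.11, -2.07]]
```

```bash
cat >> fk.py <<'E'
RA=Ro.from_rotvec(uy*np.radians(40)).as_matrix()@RS@np.diag([-1,-1,1])
H=S0+n2*.039
E
python3 - <<'E'
from fk import *
log()
p=H-RA[:,2]*.239;print(p,delta(p,RA),RA[:,2], iks(p,RA,20))
# all-turn check incl. pressed
for tu in(0,20,40,60,80,86):
    R=Ro.from_rotvec(n2*np.radians(tu)).as_matrix()@RA;p=H-n2*.009-R[:,2]*.159
    print(tu,p.round(4),[s.round(2).tolist() for s in iks(p,R,10)])
E
```

```text
4.8 [ 0.864 -0.197 -1.017  0.681 -0.586  0.047] [0.3855 0.1149 0.3516] [-3.123 -0.445 -0.12 ] [-0.6 -0.6 -0.6] 0.0396
[0.48646972 0.10361016 0.33034404] (array([101. , -11.3, -21.3]), array([0.0349, 0.6191, 0.0609])) [-0.17339407  0.00939069 -0.98480775] [array([ 0.56043699,  0.18903834, -0.36818162, -0.10948133, -1.15886534,
        1.00742895])]
0 [0.4771 0.1041 0.2438] [[0.57, 0.28, -0.48, -0.12, -0.96, 1.03]]
20 [0.4737 0.1393 0.2407] [[0.71, 0.31, -0.54, 0.07, -0.98, 1.04]]
40 [0.46   0.1708 0.2318] [[0.84, 0.34, -0.63, 0.27, -0.98, 1.06]]
60 [0.4377 0.1949 0.2182] [[0.96, 0.36, -0.76, 0.48, -0.97, 1.06]]
80 [0.4095 0.2086 0.2015] [[1.05, 0.38, -0.91, 0.72, -0.96, 1.04]]
86 [0.4004 0.2104 0.1962] [[1.07, 0.39, -0.97, 0.8, -0.96, 1.03]]
```

Emit:
{"method": "arm_command", "body": {
  "targets": [
    [[0.0044,0.077,0.0076],[13,-1.4,-2.6],0.55],
    [[0.0044,0.077,0.0076],[13,-1.4,-2.6],0.55],
    [[0.0044,0.077,0.0076],[13,-1.4,-2.6],0.55],
    [[0.0044,0.077,0.0076],[13,-1.4,-2.6],0.55],
    [[0.0044,0.077,0.0076],[13,-1.4,-2.6],0.55],
    [[0.0044,0.077,0.0076],[12,-1.4,-2.6],0.55],
    [[0.0044,0.077,0.0076],[12,-1.4,-2.6],0.55],
    [[0.0044,0.077,0.0076],[12,-1.4,-2.6],0.55]
  ]
}}

```text
t: 5.6
eef_pos: [0.4871, 0.1038, 0.3307]
ee_rot: [-3.141, 0.175, -0.061]
force: [0.3, -0.5, 0.7]
width: 0.0395
```

Emit:
{"method": "arm_command", "body": {
  "targets": [
    [[0,0,0],[0,0,0],0.55],
    [[0,0,0],[0,0,0],0.55]
  ]
}}

```text
t: 5.8
eef_pos: [0.4866, 0.1035, 0.3302]
ee_rot: [3.14, 0.171, -0.061]
force: [-0.5, -0.3, 0.4]
width: 0.0394
```

```bash
python3 - <<'E'
from fk import *
log()
p=H-RA[:,2]*.199;print(p,delta(p,RA))
for n in("side","top"):
    p,d=grab_frame(n);cv2.imwrite(f"pics/{n}1.png",p[:,:,::-1])
E
```

```text
5.8 [ 0.561  0.188 -0.369 -0.107 -1.156  1.   ] [0.4866 0.1035 0.3302] [ 3.14   0.171 -0.061] [-0.5 -0.3  0.4] 0.0394
[0.47953396 0.10398579 0.29095173] (array([ -7.1,   0.4, -39.3]), array([0.0013, 0.0034, 0.0064]))
```

Emit:
{"method": "arm_command", "body": {
  "targets": [
    [[0,0.003,0.006],[-2.5,0.2,-13],0.55],
    [[0,0,0],[-2.5,0.1,-13],0.55],
    [[0,0,0],[-2.1,0.1,-13],0.55],
    [[0,0,0],[0,0,0],0.55]
  ]
}}

```text
t: 6.3
eef_pos: [0.4777, 0.104, 0.2904]
ee_rot: [3.14, 0.177, -0.051]
force: [-0.9, 0.2, -0.4]
width: 0.0395
```

```bash
python3 - <<'E'
from fk import *
log()
p=H-RA[:,2]*.159;print(p,delta(p,RA))
for n in("side","top"):
    p,d=grab_frame(n);cv2.imwrite(f"pics/{n}2.png",p[:,:,::-1])
    a,b,c,e=(150,300,235,405) if n=="side" else (170,350,180,380)
    cv2.imwrite(f"pics/{n}2c.png",cv2.resize(p[a:b,c:e,::-1],None,fx=3,fy=3,interpolation=cv2.INTER_CUBIC))
E
```

```text
6.3 [ 0.57   0.221 -0.431 -0.116 -1.067  1.014] [0.4777 0.104  0.2904] [ 3.14   0.177 -0.051] [-0.9  0.2 -0.4] 0.0395
[0.47259819 0.10436142 0.25155942] (array([ -5.1,   0.4, -38.8]), array([ 0.0011, -0.0021, -0.0037]))
```

View pics/side2c.png

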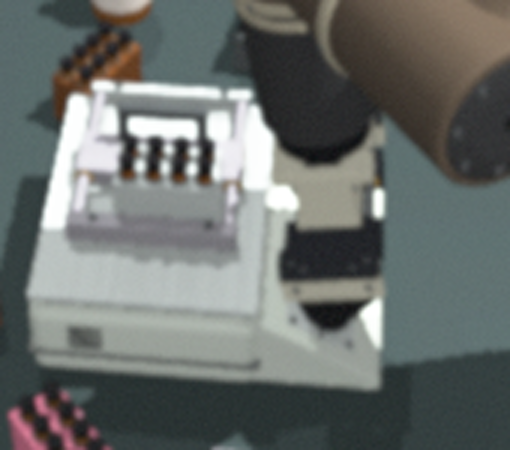

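View pics/top2c.png

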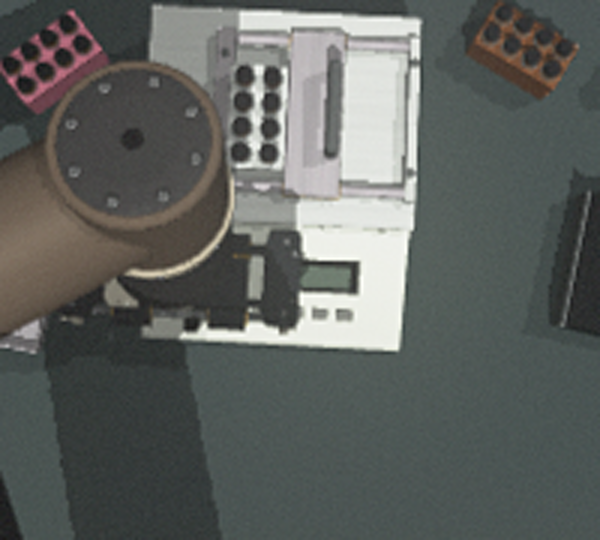

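The side crop shows the gripper above the switch (crop 330,315), clear of the block and platform. The top view is hidden by the wrist. Descending.

Emit:
{"method": "arm_command", "body": {
  "targets": [
    [[0,0,0],[-1.5,0.1,-10],0.55],
    [[0,0,0],[-1.5,0.1,-10],0.55],
    [[0,0,0],[-1.1,0.1,-10],0.55],
    [[0,0,-0.003],[-1,0.1,-9],0.55],
    [[0,0,0],[0,0,0],0.55]
  ]
}}

```text
t: 6.9
eef_pos: [0.4737, 0.1043, 0.2514]
ee_rot: [3.14, 0.177, -0.054]
force: [-0.0, -0.1, -0.3]
width: 0.0396
```

Emit:
{"method": "arm_command", "body": {
  "targets": [
    [[0,0,0],[0,0,0],0.9],
    [[0,0,0],[0,0,0],0.95],
    [[0,0,0],[0,0,0],0.95],
    [[0,0,0],[0,0,0],0.95],
    [[0,0,0],[0,0,0],0.95]
  ],
  "squeeze": 40
}}

```text
t: 7.4
eef_pos: [0.4743, 0.104, 0.2534]
ee_rot: [3.141, 0.174, -0.053]
force: [0.8, -5.5, 2.9]
width: 0.014
```

```bash
python3 - <<'E'
from fk import *
log();print(get_state()["moment"])
p=H-RA[:,2]*.159;print(p,delta(p,RA))
E
```

```text
7.4 [ 0.574  0.262 -0.477 -0.122 -0.977  1.019] [0.4743 0.104  0.2534] [ 3.141  0.174 -0.053] [ 0.8 -5.5  2.9] 0.014
[-1.93688537 -0.63121873  0.28589072]
[0.47259819 0.10436142 0.25155942] (array([-1.7,  0.3, -1.8]), array([ 0.0011,  0.0003, -0.0011]))
```

Emit:
{"method": "arm_command", "body": {
  "targets": [
    [[0,0,0],[1.3,-0.4,-2.2],0.95],
    [[0,0,0],[1.3,-0.4,-2.2],0.95],
    [[0,0,0],[1.3,-0.1,-2.2],0.95],
    [[0,0,0],[1.3,-0.1,-2.2],0.95],
    [[0,0,0],[0,0,0],0.95],
    [[0,0,0],[0,0,0],0.95]
  ]
}}

```text
t: 8.0
eef_pos: [0.4788, 0.1034, 0.2462]
ee_rot: [3.141, 0.176, -0.053]
force: [-9.8, -0.8, 24.6]
width: 0.0136
```

```bash
python3 - <<'E'
from fk import *
log();s=get_state();print(s["moment"],"axial",s["force"]@n2,"h",(s["eef_pos"]-np.array([.4743,.104,.2534]))@n2, "slope", s["force"]@ux)
E
```

```text
8.0 [ 0.567  0.279 -0.474 -0.123 -0.965  1.028] [0.4788 0.1034 0.2462] [ 3.141  0.176 -0.053] [-9.8 -0.8 24.6] 0.0136
[-0.31430959  4.48861416  0.04189425] axial 26.16662460067802 h -0.008520332346212913 slope 3.881549585105813
```

```bash
python3 - <<'E'
from fk import *
s=get_state();p0=s["eef_pos"];prev=p0;acc=np.zeros(3)
print((n2*.12).round(4))
for i in range(1,13):
    p=S0+Ro.from_rotvec(n2*.12*i).as_matrix()@(p0-S0);d=(p-p0)*1000-acc;d=d.round(1);acc+=d;print(i,d.tolist())
E
```

```text
[-0.0599  0.0032  0.1039]
1 [0.1, 12.6, -0.3]
2 [-1.2, 12.4, -1.1]
3 [-2.5, 12.2, -1.9]
4 [-3.8, 11.8, -2.5]
5 [-4.9, 11.1, -3.2]
6 [-6.1, 10.3, -3.8]
7 [-7.1, 9.4, -4.4]
8 [-8.1, 8.3, -4.9]
9 [-8.9, 7.2, -5.4]
10 [-9.5, 5.8, -5.7]
11 [-10.2, 4.5, -5.9]
12 [-10.5, 3.0, -6.2]
```

Emit:
{"method": "arm_command", "body": {
  "targets": [
    [[-0.06,0.003,0.104],[0.1,12.6,-0.3],0.95],
    [[-0.06,0.003,0.104],[-1.2,12.4,-1.1],0.95],
    [[-0.06,0.003,0.104],[-2.5,12.2,-1.9],0.95],
    [[0,0,0],[0,0,0],0.95]
  ]
}}

```text
t: 8.4
eef_pos: [0.4747, 0.1418, 0.2426]
ee_rot: [2.956, 0.202, 0.231]
force: [-9.6, -0.4, 25.6]
width: 0.014
```

```bash
python3 - <<'E'
from fk import *
log();s=get_state();R=Ro.from_euler('xyz',s["ee_rot"]).as_matrix();g=s["eef_pos"]+R[:,2]*.159
print(s["moment"],"axial",s["force"]@n2,"h",(g-S0)@n2,"u",(g-S0)@ux,"v",(g-S0)@uy, np.degrees(Ro.from_matrix(R@RA.T).as_rotvec()@n2))
E
```

```text
8.4 [ 0.718  0.31  -0.536  0.085 -0.99   1.048] [0.4747 0.1418 0.2426] [2.956 0.202 0.231] [-9.6 -0.4 25.6] 0.014
[-1.81227359  4.19783598 -0.68226117] axial 26.94865266847421 h 0.03131947476274782 u 0.0023175484848210574 v 0.0006079045965751746 21.140964986619924
```

Emit:
{"method": "arm_command", "body": {
  "targets": [
    [[-0.06,0.003,0.104],[-3.8,11.8,-2.5],0.95],
    [[-0.06,0.003,0.104],[-4.9,11.1,-3.2],0.95],
    [[-0.06,0.003,0.104],[-6.1,10.3,-3.8],0.95],
    [[-0.06,0.003,0.104],[-7.1,9.4,-4.4],0.95],
    [[-0.06,0.003,0.104],[-8.1,8.3,-4.9],0.95],
    [[0,0,0],[0,0,0],0.95]
  ]
}}

```text
t: 9.0
eef_pos: [0.4438, 0.1924, 0.2232]
ee_rot: [2.687, 0.347, 0.681]
force: [-18.9, 6.7, 25.9]
width: 0.0141
```

```bash
cat > chk.py <<'E'
from fk import *
log();s=get_state();R=Ro.from_euler('xyz',s["ee_rot"]).as_matrix();g=s["eef_pos"]+R[:,2]*.159
print(s["moment"],"axial",s["force"]@n2,"h",(g-S0)@n2,"u",(g-S0)@ux,"v",(g-S0)@uy, np.degrees(Ro.from_matrix(R@RA.T).as_rotvec()@n2))
E
python3 chk.py
```

```text
9.0 [ 0.937  0.356 -0.723  0.43  -0.986  1.066] [0.4438 0.1924 0.2232] [2.687 0.347 0.681] [-18.9   6.7  25.9] 0.0141
[-1.15443145  5.80734639 -3.39894561] axial 32.0278894546854 h 0.03127935794056881 u 0.00128532843978035 v 0.00200111793529736 55.535122175263425
```

Emit:
{"method": "arm_command", "body": {
  "targets": [
    [[-0.06,0.003,0.104],[-8.9,7.2,-5.4],0.95],
    [[-0.06,0.003,0.104],[-9.5,5.8,-5.7],0.95],
    [[-0.06,0.003,0.104],[-10.2,4.5,-5.9],0.95],
    [[-0.06,0.003,0.104],[-10.5,3,-6.2],0.95],
    [[0,0,0],[0,0,0],0.95]
  ]
}}

```text
t: 9.5
eef_pos: [0.4045, 0.212, 0.1996]
ee_rot: [2.524, 0.535, 1.03]
force: [-33.9, 12.0, 29.1]
width: 0.0139
```

```bash
python3 chk.py
```

```text
9.5 [ 1.068  0.385 -0.936  0.756 -0.963  1.038] [0.4045 0.212  0.1996] [2.524 0.535 1.03 ] [-33.9  12.   29.1] 0.0139
[-1.53356697  7.35232623 -6.84356482] axial 42.47110788648599 h 0.030883898430984297 u 0.00016605878615817197 v 0.0023467180408934295 83.07358354394536
```

Emit:
{"method": "arm_command", "body": {
  "targets": [
    [[0,0,0],[-1,0,1.7],0.95],
    [[0,0,0],[0,0,0],0.68],
    [[0,0,0],[0,0,0],0.66],
    [[0,0,0],[0,0,0],0.66],
    [[0,0,0],[0,0,0],0.66],
    [[0,0,0],[0,0,0],0.66]
  ]
}}

```text
t: 10.1
eef_pos: [0.4059, 0.2121, 0.2006]
ee_rot: [2.527, 0.53, 1.025]
force: [0.1, -0.5, 0.6]
width: 0.0298
```

```bash
python3 chk.py; python3 - <<'E'
from fk import *
s=get_state();R=Ro.from_euler('xyz',s["ee_rot"]).as_matrix();print((-R[:,2]*10).round(2))
for n in("side","top"):
    p,d=grab_frame(n);cv2.imwrite(f"pics/{n}3.png",p[:,:,::-1])
    a,b,c,e=(150,300,235,405) if n=="side" else (170,350,180,380)
    cv2.imwrite(f"pics/{n}3c.png",cv2.resize(p[a:b,c:e,::-1],None,fx=3,fy=3,interpolation=cv2.INTER_CUBIC))
E
```

```text
10.1 [ 1.065  0.383 -0.93   0.75  -0.963  1.04 ] [0.4059 0.2121 0.2006] [2.527 0.53  1.025] [ 0.1 -0.5  0.6] 0.0298
[2.08641989 1.0283363  0.01294713] axial 0.433572741541388 h 0.030822526277397826 u 0.0010697331264371403 v 0.0028902787898934406 82.58309614894618
[-2.78  6.52  7.05]
```

View pics/side3c.png

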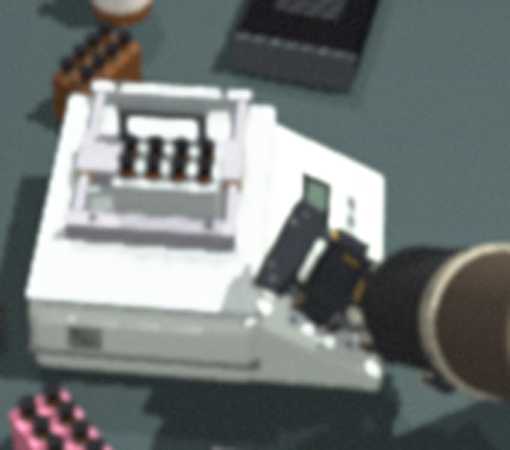

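```bash
python3 - <<'E'
from fk import *
s=get_state();R=Ro.from_euler('xyz',s["ee_rot"]).as_matrix()
for d in(.02,.04,.06,.08,.1):
    p=s["eef_pos"]-R[:,2]*d;print(d,p.round(3),ik(p,R,s["q"]))
E
```

```text
0.02 [0.4   0.225 0.215] (array([ 1.10255189,  0.367058  , -0.8989157 ,  0.69797497, -1.00541601,
        1.06893552]), np.float64(1.7046972167200636e-10))
0.04 [0.395 0.238 0.229] (array([ 1.13657798,  0.35113667, -0.86571078,  0.65242803, -1.05064035,
        1.09475516]), np.float64(5.828670879282072e-16))
0.06 [0.389 0.251 0.243] (array([ 1.16755001,  0.33649813, -0.83198246,  0.61311483, -1.09640312,
        1.11680263]), np.float64(8.85847402320995e-14))
0.08 [0.384 0.264 0.257] (array([ 1.19596484,  0.32323503, -0.79776401,  0.57902039, -1.14228728,
        1.13562089]), np.float64(3.2226759239699528e-12))
0.1 [0.378 0.277 0.271] (array([ 1.22221419,  0.31141023, -0.76305831,  0.54930216, -1.18800052,
        1.15169538]), np.float64(4.601689762871805e-11))
```

Emit:
{"method": "arm_command", "body": {
  "targets": [
    [[0,0,0],[-2.8,6.5,7],0.66],
    [[0,0,0],[-4.2,9.8,10.5],0.66],
    [[0,0,0],[-5.6,13,14],0.66],
    [[0,0,0],[-5.6,13,14],0.66],
    [[0,0,0],[-5.6,13,14],0.66],
    [[0,0,0],[-5.6,13,20],0.66],
    [[0,0,0],[0,0,30],0.66],
    [[0,0,0],[0,0,30],0.66]
  ]
}}

```text
t: 11.0
eef_pos: [0.3758, 0.2812, 0.3414]
ee_rot: [2.528, 0.531, 1.027]
force: [0.3, 1.0, -0.5]
width: 0.0298
```

```bash
python3 - <<'E'
from fk import *
log()
for n in("side","top"):
    p,d=grab_frame(n);cv2.imwrite(f"pics/{n}4.png",p[:,:,::-1]);np.savez(f"pics/{n}4.npz",p=p,d=d)
    a,b,c,e=(150,300,235,405) if n=="side" else (170,300,190,340)
    cv2.imwrite(f"pics/{n}4c.png",cv2.resize(p[a:b,c:e,::-1],None,fx=4,fy=4,interpolation=cv2.INTER_CUBIC))
E
```

```text
11.0 [ 1.236  0.22  -0.677  0.511 -1.345  1.241] [0.3758 0.2812 0.3414] [2.528 0.531 1.027] [ 0.3  1.  -0.5] 0.0298
```

View pics/side4c.png

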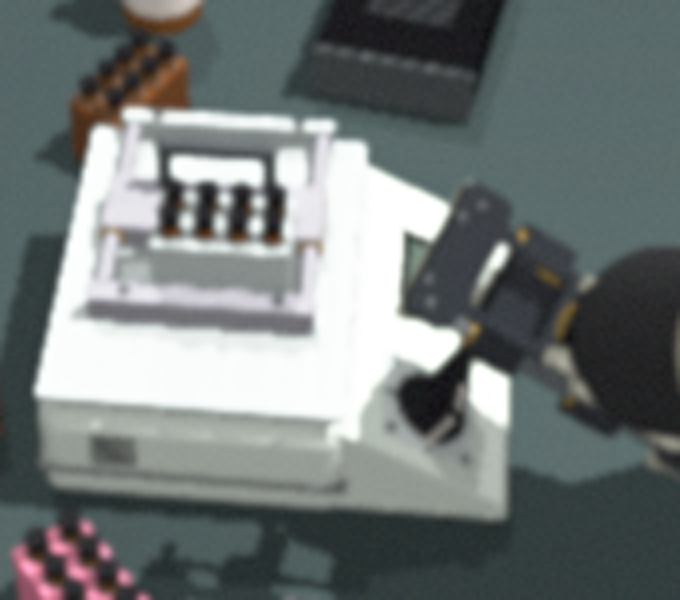

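View pics/top4c.png

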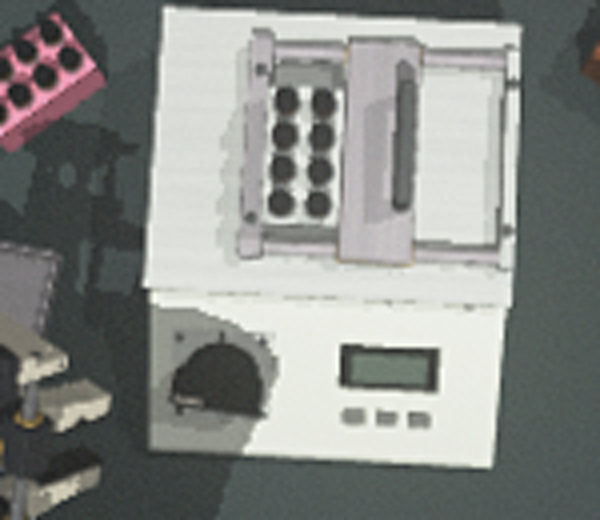

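```bash
cat >> fk.py <<'E'
xs=np.array([np.cos(yaw),np.sin(yaw),0]);ys=np.array([-np.sin(yaw),np.cos(yaw),0]);Z=np.array([0,0,1.])
RJ=np.stack([xs,-ys,-Z],1);RJ2=np.stack([-xs,ys,-Z],1)
J=np.array([.608,-.0208,.173]);B=np.array([.600,.0457,.160]);TR=np.array([.497,.357,.052])
E
python3 - <<'E'
from fk import *
for n in("top","side"):
    f=np.load(f"pics/{n}4.npz");W=wmap(n,f["d"]);h=(W-S0)@n2;a=np.stack([(W-S0)@ux,(W-S0)@uy],-1)
    m=(h>.025)&(h<.06)&(np.abs(a).max(-1)<.04);hh=np.percentile(h[m],[50,90,98]);mt=m&(h>hh[1]-.006)
    print(n,hh,cv2.minAreaRect((a[mt]*1000).astype(np.float32)))
q0=get_state()["q"]
for R in(RJ,RJ2):
    for P in(J,J-ys*.047,B,TR,TR+[0,0,.2]):
        print(P,[s.round(2).tolist() for s in iks(P-R[:,2]*.159,R,10)])
print(delta(J+[0,0,.159+.09],RJ),delta(J+[0,0,.159+.09],RJ2))
E
```

```text
top [0.03984629 0.04304275 0.04399004] ((-0.573406457901001, 1.4732379913330078), (60.59666061401367, 16.095495223999023), 82.19105529785156)
side [0.03821366 0.04253494 0.04375729] ((-0.447216272354126, 4.4693756103515625), (55.78446960449219, 13.719672203063965), 84.460693359375)
[ 0.608  -0.0208  0.173 ] [[0.29, 0.31, -0.24, -0.0, -1.02, 1.23]]
[ 0.6054583  -0.06773122  0.173     ] [[0.21, 0.31, -0.24, 0.0, -1.02, 1.31]]
[0.6    0.0457 0.16  ] [[0.4, 0.31, -0.27, 0.0, -0.99, 1.12]]
[0.497 0.357 0.052] [[0.94, 0.44, -0.36, 0.0, -0.77, 0.57]]
[0.497 0.357 0.252] [[0.94, 0.25, -0.13, 0.0, -1.19, 0.57]]
[ 0.608  -0.0208  0.173 ] [[0.29, 0.31, -0.24, -0.0, -1.02, -1.91]]
[ 0.6054583  -0.06773122  0.173     ] [[0.21, 0.31, -0.24, 0.0, -1.02, -1.83]]
[0.6    0.0457 0.16  ] [[0.4, 0.31, -0.27, -0.0, -0.99, -2.03]]
[0.497 0.357 0.052] [[0.94, 0.44, -0.36, 0.0, -0.77, -2.57]]
[0.497 0.357 0.252] [[0.94, 0.25, -0.13, 0.0, -1.19, -2.57]]
(array([ 231.7, -302.6,   78.4]), array([ 0.8154, -0.1793, -1.1827])) (array([ 231.7, -302.6,   78.4]), array([0.1949, 0.8864, 1.7803]))
```

The re-measure shows the bar about 7 degrees short of level and about 4 mm low: in the top crop its lower edge slopes from (172,403) to (265,415). It did not snap to the stop, so I'll press in again and turn it fully there.

```bash
python3 - <<'E'
from fk import *
p,d=grab_frame("top");np.savez("pics/top5.npz",p=p,d=d)
W=wmap("top",d);h=(W-S0)@n2;a=np.stack([(W-S0)@ux,(W-S0)@uy],-1)
m=(h>.025)&(h<.06)&(np.abs(a).max(-1)<.04);hh=np.percentile(h[m],[50,90,98]);mt=m&(h>hh[1]-.006)
print(hh,cv2.minAreaRect((a[mt]*1000).astype(np.float32)))
for al in(40,44,48,52):
  for tu,hh in((83,.036),(83,.028),(92,.028),(97,.028)):
    R=Ro.from_rotvec(n2*np.radians(tu)).as_matrix()@Ro.from_rotvec(uy*np.radians(al-40)).as_matrix()@RA
    p=S0+n2*hh-R[:,2]*.159;q,e=ik(p,R,get_state()["q"]);print(al,tu,hh,q.round(2),e<1e-4)
E
```

```text
[0.0397875  0.04331736 0.04443188] ((-1.0919737815856934, 1.4767227172851562), (60.593048095703125, 15.173294067382812), 81.43102264404297)
40 83 0.036 [ 1.07  0.37 -0.94  0.74 -0.97  1.05] True
40 83 0.028 [ 1.06  0.39 -0.94  0.76 -0.95  1.03] True
40 92 0.028 [ 1.08  0.4  -1.02  0.89 -0.95  1.01] True
40 97 0.028 [ 1.1   0.41 -1.02  0.91 -0.98  1.05] False
44 83 0.036 [ 1.08  0.42 -0.89  0.7  -1.03  1.06] True
44 83 0.028 [ 1.07  0.44 -0.89  0.71 -1.02  1.05] True
44 92 0.028 [ 1.1   0.45 -0.97  0.84 -1.01  1.03] True
44 97 0.028 [ 1.11  0.45 -1.02  0.91 -1.01  1.01] True
48 83 0.036 [ 1.09  0.47 -0.84  0.65 -1.09  1.08] True
48 83 0.028 [ 1.08  0.49 -0.84  0.67 -1.08  1.07] True
48 92 0.028 [ 1.12  0.5  -0.93  0.78 -1.07  1.04] True
48 97 0.028 [ 1.13  0.5  -0.98  0.85 -1.06  1.02] True
52 83 0.036 [ 1.09  0.52 -0.8   0.62 -1.15  1.09] True
52 83 0.028 [ 1.08  0.53 -0.8   0.63 -1.14  1.09] True
52 92 0.028 [ 1.12  0.55 -0.88  0.74 -1.12  1.06] True
52 97 0.028 [ 1.14  0.56 -0.93  0.81 -1.12  1.03] True
```

```bash
cat >> fk.py <<'E'
def RB(tu,al): return Ro.from_rotvec(n2*np.radians(tu)).as_matrix()@Ro.from_rotvec(uy*np.radians(al-40)).as_matrix()@RA
E
python3 - <<'E'
from fk import *
R=RB(82,48);H2=S0+n2*.037;p=H2-R[:,2]*.229;print(p,delta(p,R),(R[:,2]*70).round(1))
E
```

```text
[0.39911867 0.27711188 0.23778705] (array([  23. ,   -4.1, -104.1]), array([-0.119 ,  0.0279, -0.0799])) [ 14.3 -52.4 -44.2]
```

Emit:
{"method": "arm_command", "body": {
  "targets": [
    [[-0.024,0.0056,-0.016],[4.5,-0.8,-20.8],0.64],
    [[-0.024,0.0056,-0.016],[4.5,-0.8,-20.8],0.64],
    [[-0.024,0.0056,-0.016],[4.5,-0.8,-20.8],0.64],
    [[-0.024,0.0056,-0.016],[4.5,-0.8,-20.8],0.64],
    [[-0.024,0.0056,-0.016],[5,-0.9,-20.8],0.64],
    [[0,0,0],[0,0,0],0.64]
  ]
}}

```text
t: 11.75
eef_pos: [0.3992, 0.2757, 0.2334]
ee_rot: [2.473, 0.651, 0.914]
force: [-0.3, 0.1, -0.2]
width: 0.0315
```

```bash
python3 - <<'E'
from fk import *
R=RB(82,48);H2=S0+n2*.037;p=H2-R[:,2]*.159;print(delta(p,R))
E
```

```text
(array([ 14.3, -51. , -39.8]), array([ 0.0104, -0.0042,  0.0019]))
```

Emit:
{"method": "arm_command", "body": {
  "targets": [
    [[0.005,-0.002,0.001],[4,-15,-10],0.64],
    [[0.005,-0.002,0.001],[4,-15,-11],0.64],
    [[0,0,0],[4,-13,-11],0.64],
    [[0,0,0],[2.3,-8,-7.8],0.64],
    [[0,0,0],[0,0,0],0.64]
  ]
}}

```text
t: 12.25
eef_pos: [0.4135, 0.2244, 0.1962]
ee_rot: [2.477, 0.635, 0.919]
force: [-0.2, -0.9, -0.2]
width: 0.0318
```

Emit:
{"method": "arm_command", "body": {
  "targets": [
    [[0,0,0],[0,0,0],0.95],
    [[0,0,0],[0,0,0],0.95],
    [[0,0,0],[0,0,0],0.95],
    [[0,0,0],[0,0,0],0.95]
  ]
}}

```text
t: 12.65
eef_pos: [0.413, 0.2261, 0.196]
ee_rot: [2.481, 0.632, 0.921]
force: [-14.8, 7.2, -0.8]
width: 0.014
```

```bash
python3 chk.py
```

```text
12.65 [ 1.086  0.461 -0.832  0.638 -1.095  1.087] [0.413  0.2261 0.196 ] [2.481 0.632 0.921] [-14.8   7.2  -0.8] 0.014
[ 4.13135348  4.3796249  -3.40930936] axial 6.861456946297717 h 0.03846586457168243 u 0.0004908929865415581 v 0.0021491832275769146 81.69914196012029
```

Emit:
{"method": "arm_command", "body": {
  "targets": [
    [[0,0,0],[0.5,0,-2.3],0.95],
    [[0,0,0],[0.6,-0.1,-2.1],0.95],
    [[0,0,0],[1,-0.1,-1.8],0.95],
    [[0,0,0],[0.5,0,-0.9],0.95],
    [[0,0,0],[0,0,0],0.95]
  ]
}}

```text
t: 13.15
eef_pos: [0.415, 0.2259, 0.1911]
ee_rot: [2.475, 0.635, 0.918]
force: [-34.3, 15.6, 27.1]
width: 0.0136
```

```bash
python3 chk.py;python3 - <<'E'
from fk import *
s=get_state();p0=s["eef_pos"];acc=np.zeros(3)
for i in range(1,6):
    p=S0+Ro.from_rotvec(n2*.05*i).as_matrix()@(p0-S0);d=((p-p0)*1000-acc).round(1);acc+=d;print(i,d.tolist())
print(n2*.05)
E
```

```text
13.15 [ 1.081  0.472 -0.834  0.648 -1.088  1.078] [0.415  0.2259 0.1911] [2.475 0.635 0.918] [-34.3  15.6  27.1] 0.0136
[-1.24475966  6.9804601  -7.96745148] axial 41.01355583273663 h 0.03360327379823799 u 0.0003831898632895484 v 0.001611079012767662 81.84107753462249
1 [-5.1, 1.0, -3.0]
2 [-5.1, 0.6, -2.9]
3 [-5.2, 0.4, -3.0]
4 [-5.1, 0.0, -3.0]
5 [-5.2, -0.2, -3.0]
[-0.02496342  0.00135197  0.04330127]
```

Emit:
{"method": "arm_command", "body": {
  "targets": [
    [[-0.025,0.0014,0.0433],[-5.3,1,-3.1],0.95],
    [[-0.025,0.0014,0.0433],[-5.3,0.6,-3],0.95],
    [[-0.025,0.0014,0.0433],[-5.3,0.4,-3],0.95],
    [[-0.0125,0.0007,0.0216],[-2.6,0,-1.5],0.95],
    [[0,0,0],[0,0,0],0.95]
  ]
}}

```text
t: 13.65
eef_pos: [0.3965, 0.2279, 0.1804]
ee_rot: [2.416, 0.71, 1.035]
force: [-35.7, 15.5, 28.9]
width: 0.0138
```

```bash
python3 chk.py
```

```text
13.65 [ 1.127  0.485 -0.93   0.776 -1.075  1.046] [0.3965 0.2279 0.1804] [2.416 0.71  1.035] [-35.7  15.5  28.9] 0.0138
[-1.75122383  5.53677053 -8.42787551] axial 43.281465562669354 h 0.03358622616757523 u -0.0002343814998542955 v 0.0016691547547084654 91.94567499519955
```

```bash
python3 - <<'E'
from fk import *
for n in("side","top"):
    p,d=grab_frame(n);np.savez(f"pics/{n}6.npz",p=p,d=d)
    a,b,c,e=(190,320,300,440) if n=="side" else (220,330,180,330)
    cv2.imwrite(f"pics/{n}6c.png",cv2.resize(p[a:b,c:e,::-1],None,fx=5,fy=5,interpolation=cv2.INTER_CUBIC))
E
```

```text
(no output)
```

View pics/side6c.png

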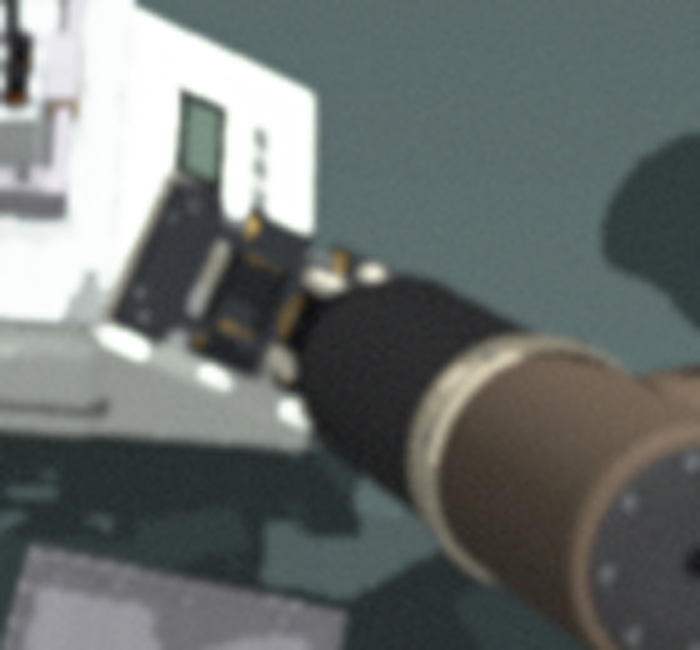

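View pics/top6c.png

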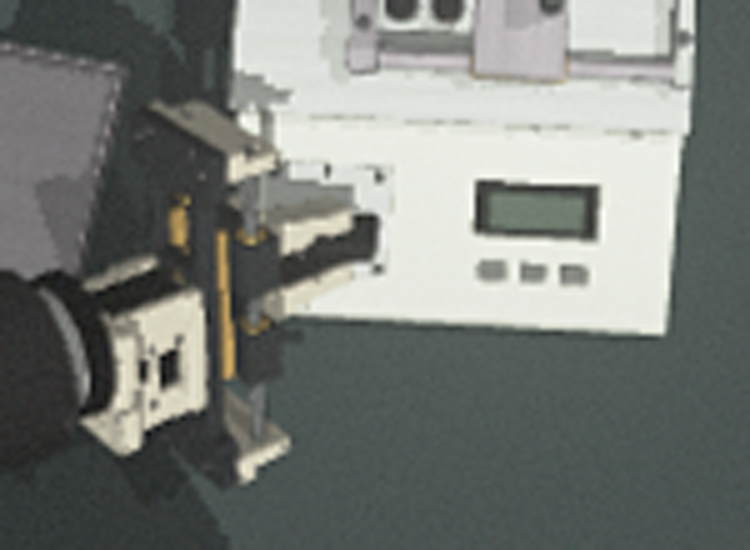

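```bash
python3 - <<'E'
from fk import *
f=np.load("pics/top6.npz");W=wmap("top",f["d"])
for v in range(238,262,3):
    print(v,[(u,*(W[v,u]*1000).round(0).astype(int)) for u in range(208,244,5)])
# predicted body corners
s=get_state();R=Ro.from_euler('xyz',s["ee_rot"]).as_matrix();t=s["eef_pos"]
for sy in(1,-1):
    for sx in(1,-1):print(sx,sy,(t+R@[sx*.039,sy*.0965,.112]).round(3))
h=(W-S0)@n2;a=np.stack([(W-S0)@ux,(W-S0)@uy],-1)
m=(h>.025)&(h<.046)&(a[...,0]>-.04)&(a[...,0]<.04)&(a[...,1]<-.012)&(a[...,1]>-.04)&(f["p"].max(2)<70);print(m.sum(),np.percentile(h[m],[50,90,98]));A=a[m];l=np.polyfit(A[:,1],A[:,0],1);print(l,np.degrees(np.arctan(l[0])))
for n in A[::4]:print((n*1000).round(0),end=' ')
E
```

```text
238 [(208, np.int64(541), np.int64(222), np.int64(-3)), (213, np.int64(540), np.int64(206), np.int64(0)), (218, np.int64(540), np.int64(191), np.int64(2)), (223, np.int64(540), np.int64(176), np.int64(1)), (228, np.int64(530), np.int64(148), np.int64(111)), (233, np.int64(530), np.int64(135), np.int64(112)), (238, np.int64(530), np.int64(121), np.int64(111)), (243, np.int64(530), np.int64(108), np.int64(110))]
241 [(208, np.int64(531), np.int64(220), np.int64(4)), (213, np.int64(518), np.int64(181), np.int64(156)), (218, np.int64(519), np.int64(170), np.int64(143)), (223, np.int64(531), np.int64(176), np.int64(2)), (228, np.int64(521), np.int64(148), np.int64(114)), (233, np.int64(521), np.int64(134), np.int64(113)), (238, np.int64(522), np.int64(121), np.int64(110)), (243, np.int64(521), np.int64(107), np.int64(113))]
244 [(208, np.int64(509), np.int64(192), np.int64(171)), (213, np.int64(508), np.int64(178), np.int64(179)), (218, np.int64(508), np.int64(166), np.int64(175)), (223, np.int64(510), np.int64(155), np.int64(160)), (228, np.int64(515), np.int64(150), np.int64(90)), (233,
[... 1787 characters left out ...]
np.int64(110), np.int64(75))]
259 [(208, np.int64(478), np.int64(219), np.int64(2)), (213, np.int64(472), np.int64(181), np.int64(152)), (218, np.int64(470), np.int64(163), np.int64(188)), (223, np.int64(469), np.int64(148), np.int64(205)), (228, np.int64(475), np.int64(153), np.int64(64)), (233, np.int64(475), np.int64(138), np.int64(71)), (238, np.int64(475), np.int64(124), np.int64(67)), (243, np.int64(475), np.int64(110), np.int64(67))]
1 1 [0.531 0.167 0.14 ]
-1 1 [0.501 0.116 0.191]
1 -1 [0.364 0.17  0.043]
-1 -1 [0.334 0.119 0.094]
21 [0.03587875 0.03922938 0.04179933]
[-0.10259175  0.00086475] -5.8575809815988915
[  7. -16.] [  6. -22.] [  7. -17.] [  4. -27.] [  1. -22.] [ -3. -20.]
```

Emit:
{"method": "arm_command", "body": {
  "targets": [
    [[-0.0125,0.0007,0.0216],[-2.6,0,-1.5],0.95],
    [[0,0,0],[0,0,0],0.95],
    [[0,0,0],[0,0,0],0.68],
    [[0,0,0],[0,0,0],0.64],
    [[0,0,0],[0,0,0],0.64],
    [[0,0,0],[0,0,0],0.64],
    [[0,0,0],[0,0,0],0.64]
  ]
}}

```text
t: 14.45
eef_pos: [0.3953, 0.2272, 0.1771]
ee_rot: [2.413, 0.721, 1.052]
force: [0.6, -0.2, -0.2]
width: 0.0313
```

```bash
python3 chk.py;python3 - <<'E'
from fk import *
s=get_state();R=Ro.from_euler('xyz',s["ee_rot"]).as_matrix();print((-R[:,2]*10).round(2), [ik(s["eef_pos"]-R[:,2]*d,R,s["q"])[1]<1e-4 for d in(.03,.06,.08)])
E
```

```text
14.45 [ 1.127  0.491 -0.943  0.798 -1.069  1.041] [0.3953 0.2272 0.1771] [2.413 0.721 1.052] [ 0.6 -0.2 -0.2] 0.0313
[ 2.39608481  1.1495794  -0.0333139 ] axial -0.4258968470181796 h 0.031227985611585712 u -0.000551451130185388 v 0.0010446340377983305 93.2136504173667
[-3.35  7.58  5.6 ] [np.True_, np.True_, np.True_]
```

Emit:
{"method": "arm_command", "body": {
  "targets": [
    [[0,0,0],[-3.3,7.6,5.6],0.64],
    [[0,0,0],[-5,11.4,8.4],0.64],
    [[0,0,0],[-5,11.4,8.4],0.64],
    [[0,0,0],[-6.7,15,11],0.64],
    [[0,0,0],[-6.7,15,11],0.64],
    [[0,0,0],[0,10,30],0.64],
    [[0,0,0],[0,0,40],0.64],
    [[0,0,0],[0,0,40],0.64]
  ]
}}

```text
t: 15.25
eef_pos: [0.3679, 0.2982, 0.3329]
ee_rot: [2.414, 0.722, 1.054]
force: [-0.3, 1.4, 0.7]
width: 0.0319
```

```bash
cat > sw.py <<'E'
from fk import *
import sys
log();k=sys.argv[1]
for n in("top","side"):
    p,d=grab_frame(n);np.savez(f"pics/{n}{k}.npz",p=p,d=d);cv2.imwrite(f"pics/{n}{k}.png",p[:,:,::-1])
    W=wmap(n,d);h=(W-S0)@n2;a=np.stack([(W-S0)@ux,(W-S0)@uy],-1)
    m=(h>.025)&(h<.06)&(np.abs(a).max(-1)<.04);hh=np.percentile(h[m],[50,90,98]);mt=m&(h>hh[1]-.006)
    print(n,hh,cv2.minAreaRect((a[mt]*1000).astype(np.float32)))
    aa,b,c,e=(210,300,320,400) if n=="side" else (235,300,215,290)
    cv2.imwrite(f"pics/{n}{k}c.png",cv2.resize(p[aa:b,c:e,::-1],None,fx=6,fy=6,interpolation=cv2.INTER_CUBIC))
E
python3 sw.py 7
```

```text
15.25 [ 1.284  0.294 -0.692  0.569 -1.452  1.291] [0.3679 0.2982 0.3329] [2.414 0.722 1.054] [-0.3  1.4  0.7] 0.0319
top [0.04308794 0.04702791 0.04934119] ((-1.1734681129455566, 1.5935821533203125), (13.657649993896484, 59.957645416259766), 0.6944035291671753)
side [0.03938505 0.04581007 0.04697005] ((-0.25238561630249023, 9.756954193115234), (45.109764099121094, 15.364707946777344), 86.1200942993164)
```

View pics/top7c.png

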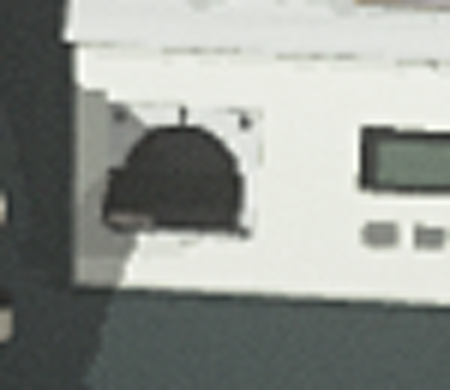

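The top crop now shows the bar level with its white line at the left (130,220). It is 0.7° from level, and its top height of 47–49 mm matches the start, so the switch is off and sprung out. Next the jaw.

```bash
python3 - <<'E'
from fk import *
print(delta(J+[0,0,.159+.06],RJ))
E
```

```text
(array([ 239.6, -319.8,   56.1]), array([ 1.0083, -0.2844, -1.2725]))
```

Emit:
{"method": "arm_command", "body": {
  "targets": [
    [[0.084,-0.0237,-0.106],[12,-20,12],0.66],
    [[0.084,-0.0237,-0.106],[16,-24,12],0.66],
    [[0.084,-0.0237,-0.106],[20,-27,12],0.66],
    [[0.084,-0.0237,-0.106],[20,-28,12],0.66],
    [[0.084,-0.0237,-0.106],[20,-28,8],0.66],
    [[0.084,-0.0237,-0.106],[22,-28,0],0.66],
    [[0.084,-0.0237,-0.106],[22,-28,0],0.66],
    [[0.084,-0.0237,-0.106],[22,-28,0],0.66]
  ]
}}

```text
t: 16.15
eef_pos: [0.5229, 0.0858, 0.3876]
ee_rot: [2.828, 0.149, 0.35]
force: [-0.4, 0.3, -0.9]
width: 0.0301
```

Emit:
{"method": "arm_command", "body": {
  "targets": [
    [[0.084,-0.0237,-0.106],[22,-28,0],0.68],
    [[0.084,-0.0237,-0.106],[22,-27,0],0.68],
    [[0.084,-0.0237,-0.106],[21,-27,0],0.68],
    [[0.084,-0.0237,-0.106],[20,-27,0],0.68],
    [[0,0,0],[0,0,0],0.68]
  ]
}}

```text
t: 16.65
eef_pos: [0.6092, -0.0252, 0.3873]
ee_rot: [-3.139, 0.005, -0.058]
force: [-0.7, -0.0, 0.5]
width: 0.0279
```

```bash
python3 - <<'E'
from fk import *
log();print(delta(J+[0,0,.159+.06],RJ))
E
```

```text
16.65 [ 0.277  0.266 -0.159 -0.005 -1.15   1.238] [ 0.6092 -0.0252  0.3873] [-3.139  0.005 -0.058] [-0.7 -0.   0.5] 0.0279
(array([-1.2,  4.4,  4.7]), array([-0.0031, -0.0053,  0.0035]))
```

Emit:
{"method": "arm_command", "body": {
  "targets": [
    [[-0.003,-0.005,0.003],[-1.2,4.4,0],0.68],
    [[0,0,0],[0,0,-15],0.68],
    [[0,0,0],[0,0,-10],0.68],
    [[0,0,0],[0,0,0],0.68]
  ]
}}

```text
t: 17.05
eef_pos: [0.6052, -0.0167, 0.3607]
ee_rot: [3.137, 0.005, -0.045]
force: [0.0, -0.4, 0.3]
width: 0.0282
```

```bash
python3 - <<'E'
from fk import *
log();print(delta(J+[0,0,.159],RJ))
p,d=grab_frame("side");cv2.imwrite("pics/side8c.png",cv2.resize(p[110:260,230:380,::-1],None,fx=4,fy=4,interpolation=cv2.INTER_CUBIC))
p,d=grab_frame("top");cv2.imwrite("pics/top8c.png",cv2.resize(p[120:270,200:350,::-1],None,fx=4,fy=4,interpolation=cv2.INTER_CUBIC))
E
```

```text
17.05 [ 0.296  0.278 -0.209  0.003 -1.089  1.229] [ 0.6052 -0.0167  0.3607] [ 3.137  0.005 -0.045] [ 0.  -0.4  0.3] 0.0282
(array([  2.8,  -4.1, -28.7]), array([ 0.0042, -0.005 , -0.0092]))
```

View pics/side8c.png

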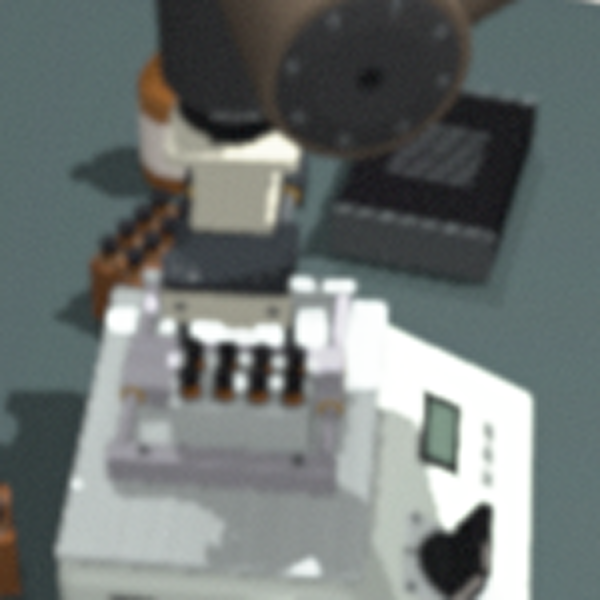

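View pics/top8c.png

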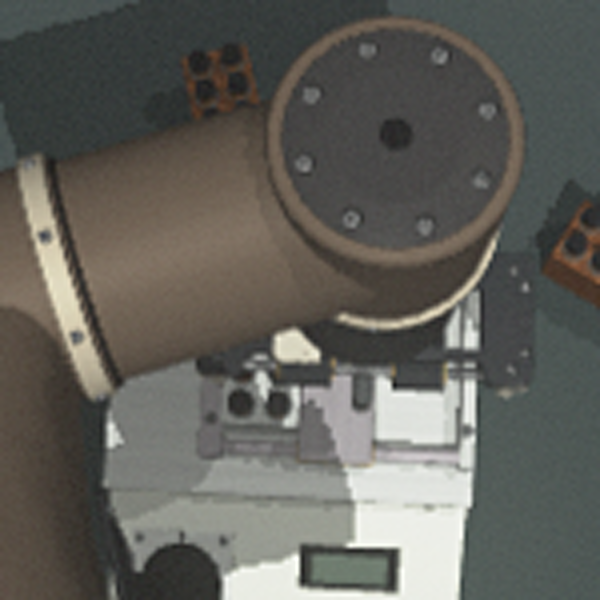

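Emit:
{"method": "arm_command", "body": {
  "targets": [
    [[0.004,-0.005,-0.009],[2.8,-4,0],0.68],
    [[0,0,0],[0,0,0],0.68],
    [[0,0,0],[0,0,0],0.68]
  ]
}}

```text
t: 17.45
eef_pos: [0.6092, -0.0221, 0.3629]
ee_rot: [-3.141, -0.004, -0.057]
force: [0.2, 0.2, 0.7]
width: 0.0279
```

```bash
python3 - <<'E'
from fk import *
log();print(delta(J+[0,0,.159],RJ))
E
```

```text
17.45 [ 2.840e-01  2.810e-01 -2.000e-01  1.000e-03 -1.086e+00  1.230e+00] [ 0.6092 -0.0221  0.3629] [-3.141 -0.004 -0.057] [0.2 0.2 0.7] 0.0279
(array([ -1.2,   1.3, -30.9]), array([-0.0008,  0.0043,  0.0025]))
```

Emit:
{"method": "arm_command", "body": {
  "targets": [
    [[0,0.004,0.002],[0,1,-8],0.68],
    [[0,0,0],[0,0,-8],0.68],
    [[0,0,0],[0,0,-8],0.68],
    [[0,0,0],[0,0,-6],0.68],
    [[0,0,0],[0,0,0],0.68]
  ]
}}

```text
t: 17.95
eef_pos: [0.6087, -0.0211, 0.331]
ee_rot: [-3.142, 0.003, -0.054]
force: [0.2, -0.3, 0.5]
width: 0.0284
```

Emit:
{"method": "arm_command", "body": {
  "targets": [
    [[0,0,0],[0,0,0],0.95],
    [[0,0,0],[0,0,0],0.95],
    [[0,0,0],[0,0,0],0.95],
    [[0,0,0],[0,0,0],0.95]
  ],
  "squeeze": 30
}}

```text
t: 18.35
eef_pos: [0.6092, -0.0216, 0.3329]
ee_rot: [3.141, -0.0, -0.054]
force: [0.7, -4.7, -0.4]
width: 0.0116
```

```bash
python3 - <<'E'
from fk import *
log();print(delta(J+[0,0,.159],RJ))
E
```

```text
18.35 [ 0.285  0.307 -0.236  0.    -1.028  1.231] [ 0.6092 -0.0216  0.3329] [ 3.141 -0.    -0.054] [ 0.7 -4.7 -0.4] 0.0116
(array([-1.2,  0.8, -0.9]), array([0.0003, 0.0002, 0.0002]))
```

Emit:
{"method": "arm_command", "body": {
  "targets": [
    [[0,0,0],[-0.3,-5,0],0.95],
    [[0,0,0],[-0.3,-6,0],0.95],
    [[0,0,0],[-0.3,-6,0],0.95],
    [[0,0,0],[-0.3,-6,0],0.95],
    [[0,0,0],[-0.3,-6,0],0.95],
    [[0,0,0],[-0.3,-6,0],0.95],
    [[0,0,0],[-0.4,-6,0],0.95],
    [[0,0,0],[-0.2,-3,0],0.95]
  ]
}}

```text
t: 19.15
eef_pos: [0.6068, -0.066, 0.3329]
ee_rot: [3.141, -0.0, -0.055]
force: [0.7, -2.6, 3.1]
width: 0.0118
```

Emit:
{"method": "arm_command", "body": {
  "targets": [
    [[0,0,0],[0,-1,0],0.95],
    [[0,0,0],[0,0,0],0.95],
    [[0,0,0],[0,0,0],0.7],
    [[0,0,0],[0,0,0],0.66],
    [[0,0,0],[0,0,0],0.66]
  ]
}}

```text
t: 19.65
eef_pos: [0.6065, -0.0657, 0.332]
ee_rot: [-3.141, 0.001, -0.054]
force: [-0.1, -0.2, -0.7]
width: 0.0277
```

```bash
python3 - <<'E'
from fk import *
log();print(delta(J-ys*.045+[0,0,.159],RJ))
E
```

```text
19.65 [ 2.110e-01  3.090e-01 -2.350e-01 -1.000e-03 -1.028e+00  1.306e+00] [ 0.6065 -0.0657  0.332 ] [-3.141e+00  1.000e-03 -5.400e-02] [-0.1 -0.2 -0.7] 0.0277
(array([-0.9,  0. , -0. ]), array([-0.0009, -0.0012,  0.0002]))
```

Emit:
{"method": "arm_command", "body": {
  "targets": [
    [[0,0,0],[0,0,15],0.66],
    [[0,0,0],[0,0,30],0.66],
    [[0,0,0],[0,0,35],0.66],
    [[0,0,0],[-20,-40,30],0.66],
    [[0,0,0],[-20,-40,30],0.4],
    [[0,0,0],[0,-40,0],0.2],
    [[0,0,0],[0,-40,0],0.0],
    [[0,0,0],[0,0,0],0.0]
  ]
}}

```text
t: 20.45
eef_pos: [0.569, -0.2236, 0.4679]
ee_rot: [-3.141, 0.001, -0.058]
force: [-0.6, 0.1, -0.4]
width: 0.0565
```

```bash
python3 - <<'E'
from fk import *
log()
for n in("top","side"):
    p,d=grab_frame(n);cv2.imwrite(f"pics/{n}9.png",p[:,:,::-1]);W=wmap(n,d);x,y,z=W[...,0],W[...,1],W[...,2]
    br=(x>.52)&(x<.7)&(y>-.12)&(y<.1)&(z>.166)&(z<.2)
    k,l,s,c=cv2.connectedComponentsWithStats(br.astype(np.uint8))
    for i in range(1,k):
        if s[i,4]>20:
            Q=W[l==i];print(n,c[i].round(1),s[i,4],Q.mean(0).round(4),cv2.minAreaRect((Q[:,:2]*1000).astype(np.float32)))
    cv2.imwrite(f"pics/{n}9c.png",cv2.resize(p[120:270,200:380,::-1],None,fx=4,fy=4,interpolation=cv2.INTER_CUBIC))
E
```

```text
20.45 [-0.055  0.222 -0.035 -0.    -1.315  1.569] [ 0.569  -0.2236  0.4679] [-3.141e+00  1.000e-03 -5.800e-02] [-0.6  0.1 -0.4] 0.0565
top [265.  210.6] 590 [0.5935 0.0465 0.1788] ((598.7142944335938, 45.76262664794922), (50.19234085083008, 87.27932739257812), 86.38141632080078)
side [290.5 175.8] 163 [ 0.6054 -0.0639  0.1752] ((605.6546020507812, -66.15472412109375), (17.73509979248047, 80.08616638183594), 86.64517974853516)
side [290.2 205. ] 611 [0.5998 0.0508 0.1797] ((600.5977783203125, 46.157508850097656), (54.15556716918945, 89.96087646484375), 86.56781005859375)
```

View pics/top9c.png

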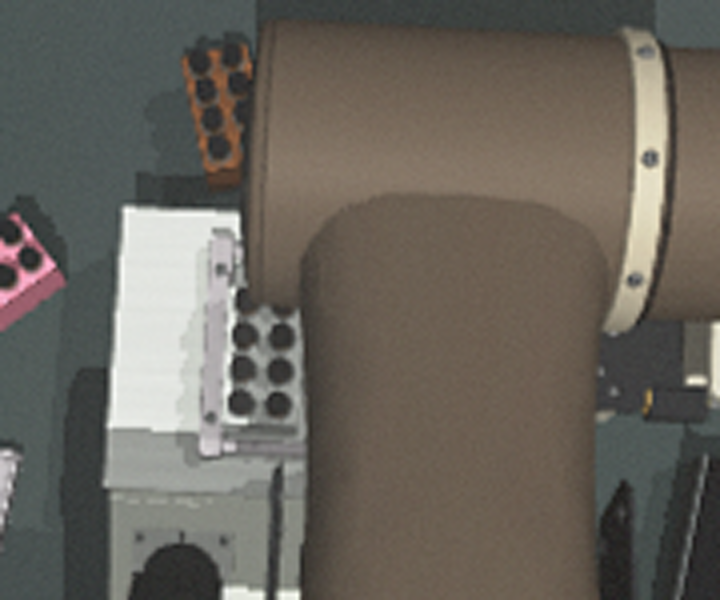

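Emit:
{"method": "arm_command", "body": {
  "targets": [
    [[0,0,0],[4,34,-5],0.0],
    [[0,0,0],[4,34,-5],0.0],
    [[0,0,0],[4,34,-5],0.0],
    [[0,0,0],[4,34,-5],0.0],
    [[0,0,0],[4,34,-5],0.0],
    [[0,0,0],[4,34,-5],0.0],
    [[0,0,0],[4,34,-5],0.0],
    [[0,0,0],[3,31,-4],0.0]
  ]
}}

```text
t: 21.35
eef_pos: [0.6001, 0.0517, 0.4288]
ee_rot: [-3.141, 0.001, -0.052]
force: [0.4, -0.6, 0.7]
width: 0.0879
```

Emit:
{"method": "arm_command", "body": {
  "targets": [
    [[0,0,0],[0,0,-15],0.0],
    [[0,0,0],[0,0,-15],0.0],
    [[0,0,0],[0,0,-10],0.0],
    [[0,0,0],[0,0,0],0.0],
    [[0,0,0],[0,0,0],0.0]
  ]
}}

```text
t: 21.85
eef_pos: [0.6006, 0.049, 0.3895]
ee_rot: [-3.141, 0.0, -0.054]
force: [0.7, 0.2, 1.1]
width: 0.0876
```

```bash
python3 - <<'E'
from fk import *
log();print(delta(B+[0,0,.159],RJ))
for n in("top","side"):
    p,d=grab_frame(n);cv2.imwrite(f"pics/{n}10c.png",cv2.resize(p[120:270,200:380,::-1],None,fx=4,fy=4,interpolation=cv2.INTER_CUBIC))
E
```

```text
21.85 [ 4.050e-01  2.510e-01 -1.760e-01 -1.000e-03 -1.144e+00  1.112e+00] [0.6006 0.049  0.3895] [-3.141  0.    -0.054] [0.7 0.2 1.1] 0.0876
(array([ -0.6,  -3.3, -70.5]), array([-0.0004, -0.0002, -0.0002]))
```

View pics/side10c.png

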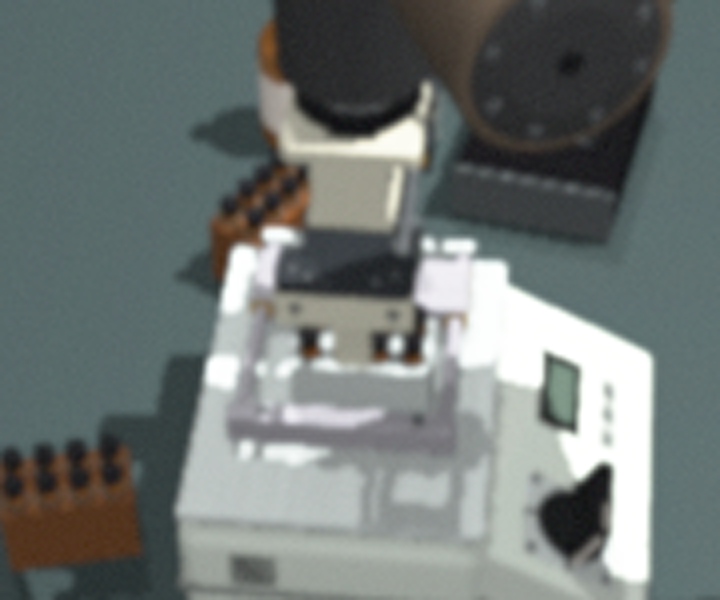

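The side crop shows the finger centred over the block at (355,340). Descending to grasp.

Emit:
{"method": "arm_command", "body": {
  "targets": [
    [[0,0,0],[-0.5,-3,0],0.0],
    [[0,0,0],[0,0,-15],0.0],
    [[0,0,0],[0,0,-15],0.0],
    [[0,0,0],[0,0,-14],0.0],
    [[0,0,0],[0,0,-12],0.0],
    [[0,0,0],[0,0,-8],0.0],
    [[0,0,0],[0,0,-6],0.0],
    [[0,0,0],[0,0,0],0.0]
  ]
}}

```text
t: 22.75
eef_pos: [0.6, 0.0457, 0.3184]
ee_rot: [-3.141, 0.001, -0.054]
force: [-0.2, -0.4, 0.3]
width: 0.0879
```

Emit:
{"method": "arm_command", "body": {
  "targets": [
    [[0,0,0],[0,0,0],0.3],
    [[0,0,0],[0,0,0],0.6],
    [[0,0,0],[0,0,0],0.6],
    [[0,0,0],[0,0,0],0.6],
    [[0,0,0],[0,0,0],0.6],
    [[0,0,0],[0,0,0],0.6]
  ],
  "squeeze": 40
}}

```text
t: 23.35
eef_pos: [0.6001, 0.0451, 0.3195]
ee_rot: [3.141, 0.0, -0.054]
force: [0.4, -4.4, 1.5]
width: 0.0498
```

```bash
python3 - <<'E'
from fk import *
log();print(delta(B+[0,0,.159],RJ))
E
```

```text
23.35 [ 4.000e-01  3.070e-01 -2.700e-01  1.000e-03 -9.950e-01  1.117e+00] [0.6001 0.0451 0.3195] [ 3.141  0.    -0.054] [ 0.4 -4.4  1.5] 0.0498
(array([-0.1,  0.6, -0.5]), array([ 0.0007, -0.0005,  0.    ]))
```

Gripped at 49.8 mm. Lifting.

Emit:
{"method": "arm_command", "body": {
  "targets": [
    [[0,0,0],[0,0,4],0.6],
    [[0,0,0],[0,0,8],0.6],
    [[0,0,0],[0,0,12],0.6],
    [[0,0,0],[0,0,15],0.6],
    [[0,0,0],[0,0,15],0.6],
    [[0,0,0],[0,0,15],0.6],
    [[0,0,0],[0,0,10],0.6],
    [[0,0,0],[0,0,0],0.6]
  ]
}}

```text
t: 24.15
eef_pos: [0.6004, 0.0461, 0.4004]
ee_rot: [-3.139, -0.003, -0.054]
force: [0.1, 0.2, -7.5]
width: 0.0497
```

```bash
python3 - <<'E'
from fk import *
log()
p,d=grab_frame("side");cv2.imwrite("pics/side11.png",p[:,:,::-1])
print(delta(TR+[0,0,.159+.1],RJ))
E
```

```text
24.15 [ 4.010e-01  2.420e-01 -1.630e-01 -1.000e-03 -1.163e+00  1.117e+00] [0.6004 0.0461 0.4004] [-3.139e+00 -3.000e-03 -5.400e-02] [ 0.1  0.2 -7.5] 0.0497
(array([-103.1,  311. ,  -88. ]), array([-0.0019,  0.0012,  0.0002]))
```

View pics/side11.png

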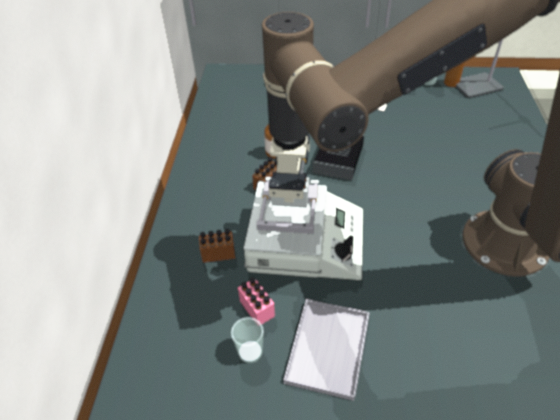

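Emit:
{"method": "arm_command", "body": {
  "targets": [
    [[0,0,0],[-5,12,0],0.6],
    [[0,0,0],[-8,22,0],0.6],
    [[0,0,0],[-10,30,0],0.6],
    [[0,0,0],[-10,30,0],0.6],
    [[0,0,0],[-10,30,0],0.6],
    [[0,0,0],[-10,30,0],0.6],
    [[0,0,0],[-10,30,0],0.6],
    [[0,0,0],[-10,30,0],0.6]
  ]
}}

```text
t: 25.0
eef_pos: [0.5259, 0.2612, 0.3972]
ee_rot: [3.142, 0.002, -0.054]
force: [0.4, 0.4, -7.1]
width: 0.0496
```

Emit:
{"method": "arm_command", "body": {
  "targets": [
    [[0,0,0],[-10,30,0],0.6],
    [[0,0,0],[-9,28,0],0.6],
    [[0,0,0],[-6,22,-10],0.6],
    [[0,0,0],[-5,17,-20],0.6],
    [[0,0,0],[0,0,-25],0.6],
    [[0,0,0],[0,0,-20],0.6],
    [[0,0,0],[0,0,-10],0.6],
    [[0,0,0],[0,0,0],0.6]
  ]
}}

```text
t: 25.8
eef_pos: [0.4964, 0.3565, 0.3111]
ee_rot: [3.139, 0.003, -0.054]
force: [0.2, -0.6, -6.5]
width: 0.0496
```

```bash
python3 - <<'E'
from fk import *
log()
print(delta(TR+[0,0,.159],RJ))
for n in("top","side"):
    p,d=grab_frame(n);cv2.imwrite(f"pics/{n}12.png",p[:,:,::-1])
E
```

```text
25.8 [ 0.942  0.33  -0.256 -0.001 -0.988  0.575] [0.4964 0.3565 0.3111] [ 3.139e+00  3.000e-03 -5.400e-02] [ 0.2 -0.6 -6.5] 0.0496
(array([   0.6,    0.5, -100.1]), array([ 0.0023, -0.003 ,  0.0002]))
```

View pics/side12.png

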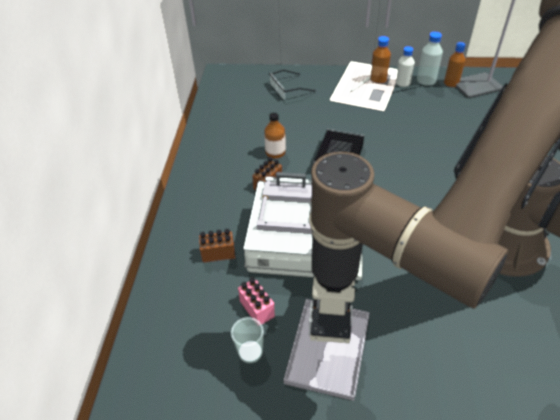

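Emit:
{"method": "arm_command", "body": {
  "targets": [
    [[0.002,-0.003,0],[0.5,0.5,-10],0.6],
    [[0,0,0],[0,0,-20],0.6],
    [[0,0,0],[0,0,-20],0.6],
    [[0,0,0],[0,0,-18],0.6],
    [[0,0,0],[0,0,-12],0.6],
    [[0,0,0],[0,0,-8],0.6],
    [[0,0,0],[0,0,-5],0.6],
    [[0,0,0],[0,0,0],0.6]
  ]
}}

```text
t: 26.7
eef_pos: [0.4976, 0.3572, 0.22]
ee_rot: [-3.139, -0.002, -0.054]
force: [-0.1, -0.7, -6.7]
width: 0.0502
```

Emit:
{"method": "arm_command", "body": {
  "targets": [
    [[0,0,0],[0,0,-2],0.6],
    [[0,0,0],[0,0,-1.5],0.6],
    [[0,0,0],[0,0,0],0.6]
  ]
}}

```text
t: 27.0
eef_pos: [0.4976, 0.3573, 0.217]
ee_rot: [-3.138, -0.003, -0.054]
force: [-0.8, -0.7, -6.9]
width: 0.0498
```

Emit:
{"method": "arm_command", "body": {
  "targets": [
    [[0,0,0],[0,0,-2],0.6],
    [[0,0,0],[0,0,-1.5],0.6],
    [[0,0,0],[0,0,-1],0.6],
    [[0,0,0],[0,0,0],0.6]
  ]
}}

```text
t: 27.4
eef_pos: [0.4975, 0.3572, 0.212]
ee_rot: [-3.139, -0.002, -0.054]
force: [-0.4, -0.3, -6.9]
width: 0.0498
```

Emit:
{"method": "arm_command", "body": {
  "targets": [
    [[0,0,0],[0,0,-1],0.6],
    [[0,0,0],[0,0,0],0.6]
  ]
}}

```text
t: 27.6
eef_pos: [0.4975, 0.3572, 0.2111]
ee_rot: [-3.139, -0.002, -0.054]
force: [-0.4, -0.4, -6.9]
width: 0.0495
```

Emit:
{"method": "arm_command", "body": {
  "targets": [
    [[0,0,0],[0,0,-1],0.6],
    [[0,0,0],[0,0,0],0.6]
  ]
}}

```text
t: 27.8
eef_pos: [0.4976, 0.3573, 0.2105]
ee_rot: [-3.139, -0.003, -0.054]
force: [-0.4, -0.2, -4.7]
width: 0.0497
```

Emit:
{"method": "arm_command", "body": {
  "targets": [
    [[0,0,0],[0,0,-1],0.6],
    [[0,0,0],[0,0,0],0.6]
  ]
}}

```text
t: 28.0
eef_pos: [0.4976, 0.3573, 0.2104]
ee_rot: [-3.139, -0.003, -0.054]
force: [-3.3, -1.2, 4.8]
width: 0.0495
```

Contact with the tray floor: the force went from -6.9 N to +4.8 N. Releasing.

Emit:
{"method": "arm_command", "body": {
  "targets": [
    [[0,0,0],[0,0,0],0.35],
    [[0,0,0],[0,0,0],0.3],
    [[0,0,0],[0,0,0],0.2],
    [[0,0,0],[0,0,0],0.15],
    [[0,0,0],[0,0,0],0.15]
  ]
}}

```text
t: 28.5
eef_pos: [0.4976, 0.3573, 0.2092]
ee_rot: [-3.139, -0.003, -0.054]
force: [0.4, -0.5, 0.6]
width: 0.0739
```

Emit:
{"method": "arm_command", "body": {
  "targets": [
    [[0,0,0],[0,0,8],0.15],
    [[0,0,0],[0,0,15],0.15],
    [[0,0,0],[0,0,25],0.15],
    [[0,0,0],[0,0,30],0.15],
    [[0,0,0],[0,0,35],0.15],
    [[0,0,0],[-10,10,35],0.15],
    [[0,0,0],[-10,20,35],0.15],
    [[0,0,0],[-10,20,0],0.15]
  ]
}}

```text
t: 29.3
eef_pos: [0.4681, 0.4081, 0.3991]
ee_rot: [-3.131, -0.009, -0.054]
force: [1.5, 1.2, -0.9]
width: 0.0744
```

Emit:
{"method": "arm_command", "body": {
  "targets": [
    [[0,0,0],[-20,25,0],0.15],
    [[0,0,0],[-25,30,0],0.15],
    [[0,0,0],[-25,30,0],0.15],
    [[0,0,0],[-25,30,0],0.15],
    [[0,0,0],[-25,30,0],0.15],
    [[0,0,0],[0,0,0],0.15]
  ]
}}

```text
t: 29.9
eef_pos: [0.3448, 0.5552, 0.3925]
ee_rot: [-3.138, -0.003, -0.051]
force: [0.9, -0.4, -0.0]
width: 0.0749
```

```bash
python3 sw.py 13; python3 - <<'E'
from fk import *
for n in("top","side"):
    f=np.load(f"pics/{n}13.npz");W=wmap(n,f["d"]);x,y,z=W[...,0],W[...,1],W[...,2]
    for nm,br in(("jaw",(x>.52)&(x<.7)&(y>-.12)&(y<.1)&(z>.166)&(z<.2)),("blk",(abs(x-.4975)<.09)&(abs(y-.357)<.1)&(z>.055)&(z<.07)),("caps",(abs(x-.4975)<.09)&(abs(y-.357)<.1)&(z>.074)&(z<.1))):
        Q=W[br]
        if len(Q):print(n,nm,len(Q),np.median(Q,0).round(4),np.percentile(Q[:,2],[5,95]).round(4),cv2.minAreaRect((Q[:,:2]*1000).astype(np.float32)))
E
```

```text
29.9 [ 1.313  0.33  -0.06   0.002 -1.178  0.206] [0.3448 0.5552 0.3925] [-3.138e+00 -3.000e-03 -5.100e-02] [ 0.9 -0.4 -0. ] 0.0749
top [0.0434477  0.04744986 0.04936152] ((-0.1244969367980957, 1.6169986724853516), (14.414468765258789, 60.03919982910156), 4.518214225769043)
side [0.04162796 0.04643085 0.04864762] ((-0.992408275604248, 1.569864273071289), (14.996710777282715, 63.961360931396484), 1.0576839447021484)
top jaw 150 [ 0.6049 -0.0654  0.1783] [0.1737 0.1817] ((605.2554321289062, -65.8231430053711), (12.036406517028809, 80.41642761230469), 86.54907989501953)
top blk 352 [0.4981 0.3547 0.0631] [0.0585 0.0677] ((498.4422912597656, 357.6499938964844), (51.117671966552734, 89.83625030517578), 87.18506622314453)
top caps 227 [0.4941 0.3612 0.0823] [0.0768 0.0865] ((497.73638916015625, 358.17840576171875), (39.10158920288086, 79.78353881835938), 86.58125305175781)
side jaw 165 [ 0.6068 -0.0631  0.1758] [0.1673 0.1803] ((605.647705078125, -66.15589141845703), (18.710302352905273, 80.5184326171875), 85.69619750976562)
side blk 491 [0.4982 0.3693 0.0622] [0.0576 0.0675] ((499.2251892089844, 357.2460632324219), (54.34425354003906, 89.34920501708984), 88.1213150024414)
side caps 341 [0.4944 0.3613 0.0814] [0.0756 0.0848] ((498.7653503417969, 358.171142578125), (41.93729019165039, 80.25635528564453), 87.2168960571289)
```

View pics/top13.png

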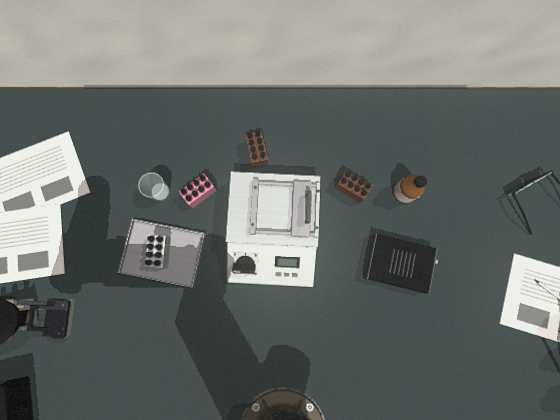

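View pics/side13.png

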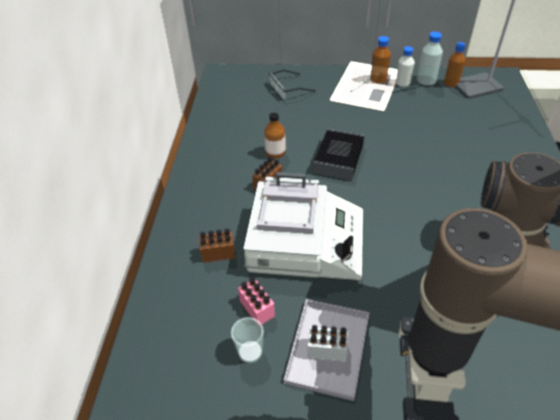

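The block stands in the tray at top (154,250) and side (327,342). The jaw bar is open at top (308,205), the switch is level, and the bottle, beaker and black box are where they started. Handing in.

```bash
python3 -c "
from station import *
print(job_done())"
```

```text
the job is handed in; nothing more can be done
None
```

I turned the switch to off, pulled the clamp jaw open, and set the vial block flat in the tray. The job was handed in at about 30 s of the 70 s, and no verdict was reported.

- **Switch:** the first turn stopped about 7° short and about 4 mm in, because it did not snap on to the stop when I let go. I pressed it in again and turned it to the stop. Its height then matched the start, so it is out.
    - Angle: readings from level were 0.7° (top) just after that turn, then 1.1° (side) and 4.5° (top) at the end. The 4.5° is just over the 4° limit. I took it as noise from the depth picture, because the handle can only spring out at either end.
- **Clamp jaw:** it moved about 45 mm and has stayed open.
- **Vial block:** the tray floor took the block's weight before I let go. It stands about 1 mm from where I measured the tray's centre, with its top at about 63 mm, which is right for lying flat on the floor.
- **Other things:** the bottle, beaker, black box and look-alike blocks look unmoved in the last pictures, though I did not measure them. The gripper is clear of everything.
- **Contact force:** wrist force was about 50 N at its highest reading, while pressing the switch, against the 120 N limit. The moment readings then did not fit a freely turning handle; I could not explain that and relied on the pictures.

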